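Put the road tiles away and park the ambulance

TASK

Pile all the loose road tiles squarely on the little parking stand with no edge overhanging and let go; then carry the whole pile in one go to the snug box and tip it in, one end first and clearly slanted along the end wall, then let the other end down until the pile lies flat and square, fully home, in the box, and let go. Last, park the toy ambulance upright and lengthways in the middle of the empty stand so that nothing overhangs, and do not disturb the crane, bowl or jar.

Things in the scene. Friction and masses are not known exactly. Their poses are not given: they have to be found in the camera images.
- tile0_center (a point): centre of a flat wooden road tile, 84 x 56 x 8 mm, about 32 g, with a grey road strip along its length on both faces; x along the 84 mm side, y along the 56 mm side, z through its thickness. All tiles are alike. It starts flat on the ledge. May be absent (3 or 4 tiles are there)
- tile1_center (a point): centre of a flat wooden road tile, 84 x 56 x 8 mm, about 32 g, with a grey road strip along its length on both faces; x along the 84 mm side, y along the 56 mm side, z through its thickness. All tiles are alike. It starts flat on the ledge; like tile0_center. May be absent (3 or 4 tiles are there)
- tile2_center (a point): centre of a flat wooden road tile, 84 x 56 x 8 mm, about 32 g, with a grey road strip along its length on both faces; x along the 84 mm side, y along the 56 mm side, z through its thickness. All tiles are alike. It starts flat on the ledge; like tile0_center. May be absent (3 or 4 tiles are there)
- tile3_center (a point): centre of a flat wooden road tile, 84 x 56 x 8 mm, about 32 g, with a grey road strip along its length on both faces; x along the 84 mm side, y along the 56 mm side, z through its thickness. All tiles are alike. It starts flat on the ledge; like tile0_center. May be absent (3 or 4 tiles are there)
- stand_top (a point): top centre of a fixed dark wooden block, the parking stand, 94 x 66 mm and 20 mm high (this point is 20 mm above the ledge); x along its 94 mm side, y across, z up. In the middle of each long side is a finger notch 50 mm long and 11 mm deep, down to the ledge. A tile set square in its middle leaves 5 mm of stand showing all round
- tray_floor (a point): centre of the inner floor of a fixed open dark wooden box, 14 mm above the ledge; x along, y across, z up. Inside 90 x 61 mm: a tile has 3 mm to spare at each end, 2.5 mm at each side. Walls 6 mm thick, rim 18 mm above this floor, 102 x 73 mm outside. End walls are whole; each long side has a 50 mm wide finger notch in its middle, down to the ledge, 14.5 mm deep into the box
- ambulance_center (a point): centre, half-way up, of a white plastic toy ambulance, 84 mm long (x, bonnet towards -x), 50 mm wide (y), 56 mm high, about 140 g, standing on the ledge. The tall body, full width, runs from 24 mm towards -x of this point to 42 mm towards +x and can be gripped across its 50 mm; the bonnet is 32 mm high. Its wheels do not turn
- crane: bystander: a steel toy crane on wheels, about 110 x 62 mm with a boom 135 mm high, origin under its centre
- bowl: bystander: a terracotta bowl, 110 mm across, 40 mm high, origin under its centre
- jar: bystander: a glass jar, 60 mm across, 100 mm high, origin under its centre
Mind the look-alikes: they are no part of the job. Leave any blue or brown look-alike of the part that bears ambulance_center alone. What is shaped like the part that bears tile2_center but red is not meant.

How it is judged:
By the outcome, as a careful person would: the job done as asked, in the order asked, and still so for the second after the job is handed in, with the robot touching nothing.
Of tile0, tile1, tile2, tile3 only 3 to 4 are there at a start; the rules pass over those that are not, and their reading is None.
At some moment in a run one of ambulance may be knocked a few centimetres aside while the robot is not near it.
It also fails if it takes over 210 s, if anything falls off the work surface, if the arm or the gripper's body presses on something with over 40 N, if the wrist force passes 120 N, or if a joint passes its speed limit or range.

ROBOT

A 7-joint arm with a two-finger parallel gripper is mounted at the origin on the work surface. World frame = base frame: x ahead of the robot, y to its left, z up, the work surface at z = 0. Lengths are in m, angles in rad, forces in N, time in s.
With the tool pointing down it reaches from about 0.4 to 0.85 m from the base axis. Payload 6.9 kg.
Tool frame: the origin (TCP) lies on the front face of the gripper's body, between the roots of the fingers; the fingertips stand 73 mm ahead of it and the grasp point (between the pads) lies 54 mm ahead of it; y points along the fingers, z is the direction in which the jaws open and shut, and the axes are right-handed (so a half turn about y gives the same grasp; the last joint's range is limited). The gripper opens to 85 mm and grips with 20 to 120 N. Pads are 22 mm wide; open, the fingers measure 114 mm over their backs; the gripper's body (76 mm by 85 mm) begins 54 mm behind the grasp point. The pads swing forward as they close: fully open they stand 13 mm farther back than shut.
Start: joints at [1.256, 0.507, -0.238, 1.5, 0.126, 1.149, -0.155], TCP at [0.255, -0.57, 0.304] pointing down, gripper open.
Joint ranges: [-3.08, 3.08], [-0.24, 2.05], [-1.43, 1.35], [0, 2.5], [-1.52, 4.66], [0.17, 1.96], [-2.89, 2.89]. Speed limits (rad/s): [2.39, 2.39, 3.14, 3.14, 3.14, 3.14, 3.14].

INTERFACE

Orientations are given as a rotation vector (axis times angle).
In Python, from bench import ctrl gives the robot as it stands.
- The arm moves only by the tool servo_tool, never from a script. Its arguments are lists of equal length, an entry for each row: "fingers": the opening, from 0 (shut) to 1 (fully open); "xyz": the shift along the tool's x, y, z in mm, a list of three; "roll": the turn about the tool's y in rad. In form: {"fingers": [fingers, ...], "xyz": [[tx, ty, tz], ...], "roll": [roll, ...]}. A call has 1 to 10 rows; each row is the pose to reach, as a shift and turn from the pose commanded when the call began, along the tool's axes at that moment; what a row does not reach only later rows make up. A row lasts 1/12 s, in which the tool goes at most 41.7 mm and 7.16 degrees, less where a joint would pass 70% of its speed; a pose out of reach is approached as far as the arm can. A call with a gripper value outside its range is refused whole. The fingers move at their own pace and stop on an object; "squeeze" is the grip in N (left out, the last holds). Time passes only in rows, so rows that repeat a pose let the fingers close. It gives the time, the measured TCP pose, the force and the opening at its end, in the units of the state.
- ctrl.sense(): the state, without advancing time (a new reading comes with each control period).
- ctrl.camera(name): name is "scene" or "top"; returns a dict with "frame" (384x512x3 uint8, blue, green, red), "depth" (384x512 float32, m along the optical axis (not along the pixel's ray), 0 where there is no reading), "fx", "fy", "cx", "cy" (pixels), "k1" (the pictures are not rectified: a ray, as slopes to the right and down, at radius r is drawn at 1 + k1 r^2 times it, then the intrinsics apply), "eye" and "attitude" of the camera in the world. Camera axes: x right, y down, z forward; pixel columns grow to the right and rows downward; lengths in m; the calibration is good to about 2 mm. A picture is of the moment at which its call begins.
- ctrl.close_job(): hands the job in, once; it reports no verdict.
The state is a dict: "time_s": time; "qpos": joint angles; "joint_velocities": joint speeds; "tau": joint torques, N m; "tool_pos": TCP position; "eef_rot": TCP orientation; "contact_force": force on the tool from outside, world axes, zero at the start; "wrist_torque": the same for the moment, N m; "gripper_width": finger opening in m.
Only numpy, scipy, OpenCV 4.12 (cv2) and the standard library are available. Lean on these libraries where they do the work, as an engineer would, in place of code of your own. Each camera call takes 0.05 s, during which the arm holds its last target. There are 200 camera calls.

## Working session

There is one attempt and no reset: what is moved stays moved. The work goes in short steps, Python scripts to look and compute and a tool call to move; the robot and the scene stay as the last step left them, time stands still between calls to the robot, and variables do not carry over. Pictures are saved under pics/ and viewed, about 12 in all and at most 16, crops included, and the job is handed in when it is done.

Besides the shell and the picture viewer there is one more tool, called after "Call:" by a JSON object that holds its "method" and its "body". servo_tool: Moves the arm, as the interface text tells. Its arguments: {"type":"object","properties":{"fingers":{"type":"array","items":{"type":"number"}},"xyz":{"type":"array","items":{"type":"array","items":{"type":"number"}}},"roll":{"type":"array","items":{"type":"number"}},"squeeze":{"type":"number"}},"required":["fingers","xyz","roll"]}

```bash
mkdir -p pics; ls; cat > h.py <<'E'
import numpy as np, cv2
from scipy.spatial.transform import Rotation as R
from bench import ctrl
def cam(n,png=None):
    c=ctrl.camera(n)
    if png: cv2.imwrite('pics/'+png,c['frame'])
    np.savez('last_%s.npz'%n,**{k:np.asarray(v) for k,v in c.items()})
    return c
def att(c):
    a=np.asarray(c['attitude'],float)
    return a if a.shape==(3,3) else R.from_rotvec(a).as_matrix()
def cloud(c):
    K=np.array([[c['fx'],0,c['cx']],[0,c['fy'],c['cy']],[0,0,1.]])
    h,w=c['depth'].shape
    uv=np.stack(np.meshgrid(np.arange(w),np.arange(h)),-1).reshape(-1,1,2).astype(float)
    p=cv2.undistortPoints(uv,K,np.array([c['k1'],0,0,0.],float)).reshape(h,w,2)
    d=np.dstack([p,np.ones((h,w))])
    P=d*np.asarray(c['depth'])[...,None]
    return P@att(c).T+np.asarray(c['eye'])
E
python3 - <<'E'
from h import *
s=ctrl.sense()
for k,v in s.items(): print(k,np.round(v,4))
print(R.from_rotvec(s['eef_rot']).as_matrix().round(3))
for n in('top','scene'):
    c=cam(n,n+'0.png'); print(n,{k:np.round(c[k],4).tolist() for k in c if k not in('frame','depth')})
    X=cloud(c);print(X[::60,::80].round(3).tolist() if n=='top' else '')
E
```

```text
pics
time_s 0.0
qpos [ 1.2555  0.5084 -0.2375  1.5011  0.1257  1.1489 -0.1548]
joint_velocities [ 0.0012  0.0006 -0.0005  0.0001 -0.0004  0.0011  0.0021]
tau [-2.00000e-04 -6.20594e+01 -2.18650e+00 -2.49654e+01  1.29000e-02
  1.19000e-02  0.00000e+00]
tool_pos [ 0.2551 -0.5702  0.303 ]
eef_rot [-0.4253  1.9912 -1.9877]
contact_force [ 0.4785  0.     -0.3815]
wrist_torque [ 0.0236  0.0064 -0.012 ]
gripper_width 0.0854
[[-0.913 -0.001  0.408]
 [-0.408  0.002 -0.913]
 [ 0.    -1.    -0.002]]
top {'fx': 348.6399, 'fy': 348.6399, 'cx': 258.7425, 'cy': 195.411, 'k1': -0.0565, 'eye': [0.4731, 0.049, 1.0228], 'attitude': [-2.1705, 2.159, -0.085]}
[[[1.756, 1.566, -0.724], [1.753, 1.101, -0.757], [1.724, 0.631, -0.739], [1.725, 0.189, -0.753], [1.722, -0.251, -0.749], [1.726, -0.692, -0.744], [1.743, -1.15, -0.745]], [[1.4, 1.539, -0.748], [1.384, 1.065, -0.749], [0.993, 0.377, 0.001], [0.991, 0.127, -0.0], [0.992, -0.12, -0.002], [0.994, -0.369, 0.001], [1.384, -1.115, -0.744]], [[1.053, 1.505, -0.754], [0.803, 0.621, -0.0], [0.8, 0.369, -0.0], [0.769, 0.117, 0.093], [0.799, -0.116, 0.004], 
[... 163 characters left out ...]
 [0.618, -0.352, 0.001], [0.62, -0.597, 0.001]], [[0.424, 0.97, -0.146], [0.435, 0.599, 0.0], [0.438, 0.356, 0.001], [0.44, 0.12, -0.0], [0.441, -0.111, 0.015], [0.442, -0.348, -0.0], [0.441, -0.589, -0.002]], [[0.184, 1.081, -0.303], [0.258, 0.592, -0.001], [0.263, 0.352, -0.003], [0.267, 0.119, -0.001], [0.269, -0.112, -0.001], [0.269, -0.343, 0.001], [0.267, -0.58, 0.002]], [[-0.222, 1.416, -0.75], [0.085, 0.586, 0.0], [0.092, 0.349, -0.003], [0.098, 0.117, 0.0], [0.1, -0.111, 0.001], [0.098, -0.342, -0.002], [0.094, -0.578, -0.0]]]
scene {'fx': 499.5969, 'fy': 499.5969, 'cx': 265.8932, 'cy': 189.3435, 'k1': -0.0931, 'eye': [1.6663, 0.8334, 0.9384], 'attitude': [-1.1342, -2.1615, 1.1879]}
```

View pics/top0.png

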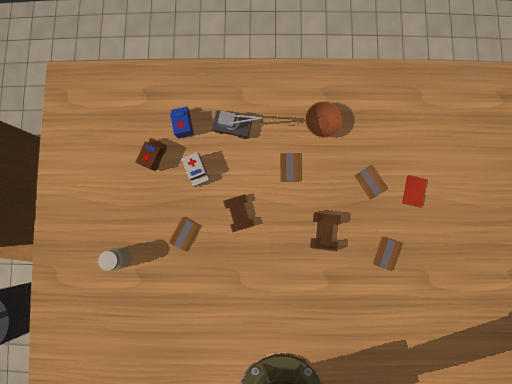

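View pics/scene0.png

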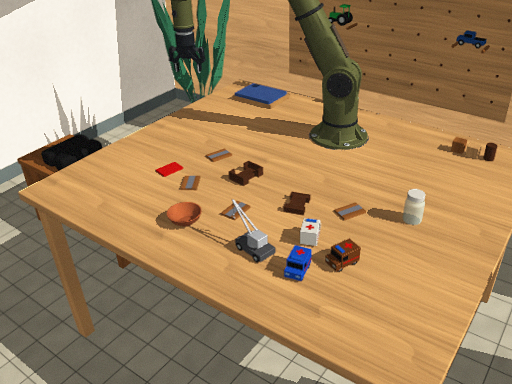

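Top view: tiles at about (185,234), (291,167), (371,182), (388,253); stand at (240,213), box at (327,231), and white ambulance at (195,168). The red tile at (415,191) and the blue and brown cars are decoys. Next I'll measure with averaged depth and an enlarged crop.

```bash
cat >> h.py <<'E'
def avg(n,k=6):
    cs=[cam(n) for _ in range(k)]
    c=dict(cs[0]); D=np.stack([x['depth'] for x in cs]); 
    c['depth']=np.median(D,0) if k<3 else np.mean(D,0); c['frame']=np.mean([x['frame'] for x in cs],0).astype(np.uint8)
    return c
def bigcrop(c,x0,y0,x1,y1,s,name):
    cv2.imwrite('pics/'+name,cv2.resize(c['frame'][y0:y1,x0:x1],None,fx=s,fy=s,interpolation=cv2.INTER_CUBIC))
def blobs(c,X,lo=.0045,hi=.2):
    m=((X[...,2]>lo)&(X[...,2]<hi)&(X[...,0]>.3)&(X[...,0]<.95)&(abs(X[...,1])<.62)).astype(np.uint8)
    n,l,st,ce=cv2.connectedComponentsWithStats(m,connectivity=4)
    return [(i,l==i,st[i],ce[i]) for i in range(1,n) if st[i][4]>60]
E
python3 - <<'E'
from h import *
c=avg('top',8); X=cloud(c)
np.savez('avg0.npz',X=X,frame=c['frame'])
bigcrop(c,130,100,430,280,2.6,'crop1.png')
for i,m,st,ce in blobs(c,X):
    P=X[m]; r=cv2.minAreaRect((P[:,:2]*1000).astype(np.float32))
    print(st[4],ce.round(1),'z med %.4f max %.4f'%(np.median(P[:,2]),P[:,2].max()),'mean',P[:,:2].mean(0).round(4),'rect',np.round(r[0],1),np.round(r[1],1),round(r[2],1), c['frame'][m].mean(0).round())
E
```

```text
1057 [323.4 118.9] z med 0.0198 max 0.1641 mean [ 0.7951 -0.1231] rect [ 779.8 -118.1] [110.1 128.3] 78.6 [ 38.  65. 117.]
568 [181.6 121.9] z med 0.0557 max 0.1796 mean [0.7771 0.2885] rect [770.3 281.2] [123.9  69.1] 12.3 [106.  56.  50.]
890 [233.  123.4] z med 0.0326 max 0.1950 mean [0.7714 0.1406] rect [761.6 131.9] [150.9  91.8] 77.3 [84. 87. 96.]
645 [151.1 153.7] z med 0.0555 max 0.1808 mean [0.6845 0.3746] rect [680.7 359.4] [96.1 86.6] 66.6 [31. 46. 81.]
599 [194.9 169.1] z med 0.0557 max 0.1774 mean [0.6396 0.2464] rect [636.2 241. ] [101.8  62.3] 22.4 [120. 126. 144.]
545 [288.9 166.8] z med 0.0081 max 0.1361 mean [ 0.6542 -0.0219] rect [646.2 -18.5] [ 60.9 101.1] 89.7 [ 62.  84. 115.]
535 [370.  181.7] z med 0.0081 max 0.1362 mean [ 0.611  -0.2588] rect [ 602.1 -245. ] [84.5 93.9] 31.0 [ 63.  85. 118.]
552 [414.4 190.9] z med 0.0080 max 0.1355 mean [ 0.5846 -0.3892] rect [ 579.2 -368.5] [ 98.7 106.6] 77.4 [ 29.  48. 156.]
630 [238.1 212.8] z med 0.0199 max 0.1462 mean [0.518  0.1249] rect [516.9 123.4] [97.9 68.9] 16.9 [29. 50. 80.]
796 [325.  231.4] z med 0.0142 max 0.1569 mean [ 0.4663 -0.1235] rect [ 467.2 -116.2] [ 90.5 102.2] 83.2 [31. 52. 81.]
543 [183.3 234.1] z med 0.0079 max 0.1364 mean [0.4556 0.2843] rect [451.1 276. ] [78.2 83. ] 64.6 [ 63.  84. 114.]
585 [386.8 253.6] z med 0.0081 max 0.1352 mean [ 0.4028 -0.3039] rect [ 410.  -285.6] [99.  84.8] 71.0 [ 60.  81. 112.]
605 [114.9 258.6] z med 0.0978 max 0.1979 mean [0.3886 0.4552] rect [394.  441.4] [ 59.1 104.4] 17.8 [102. 116. 129.]
```

View pics/crop1.png

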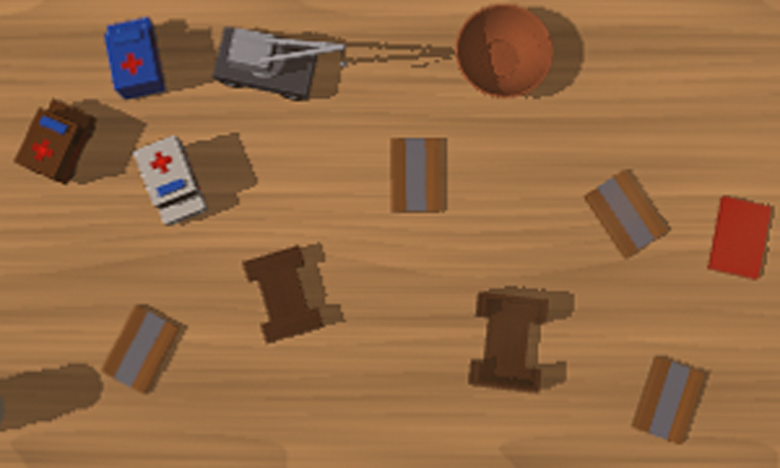

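```bash
cat >> h.py <<'E'
from scipy.optimize import minimize
def rect(x,y,a,b,c,d): return (x>a)&(x<b)&(y>c)&(y<d)
def H(kind,x,y,n=1):   # height map of each thing in its own frame, mm
    r=lambda L,W:(abs(x)<L/2)&(abs(y)<W/2)
    h=np.zeros_like(x)
    if kind=='tile': h[r(84,56)]=8
    if kind=='stand':
        h[r(94,66)]=20; h[(abs(x)<25)&(abs(y)>22)]=0
        if n: h[r(84,56)]=20+8*n
    if kind=='box':
        h[r(102,73)]=32; h[r(90,61)]=14; h[(abs(x)<25)&(abs(y)>n)]=0
    if kind=='amb':
        h[rect(x,y,-42,-24,-25,25)]=32; h[rect(x,y,-24,42,-25,25)]=56
    return h
def fit(c,kind,g,n=1,win=.085,free=3):
    """g = x,y (m), yaw (rad) guess; returns refined pose by matching ray-cast depth"""
    X=cloud(c); e=np.asarray(c['eye'])
    m=(np.hypot(X[...,0]-g[0],X[...,1]-g[1])<win)&(X[...,2]>-.01)&(X[...,2]<.1)
    P=X[m]; d=P-e; zs=np.arange(60,-1,-1.)
    T=(zs/1000-e[2])[None]/d[:,2:3]
    gx=e[0]+d[:,:1]*T; gy=e[1]+d[:,1:2]*T
    zm=P[:,2]*1000
    def cost(p):
        cs,sn=np.cos(p[2]),np.sin(p[2]); u=(gx*1000-p[0]); v=(gy*1000-p[1])
        h=H(kind,cs*u+sn*v,-sn*u+cs*v,n)
        hit=h>=zs-1e-9; z=zs[np.argmax(hit,1)]
        return np.mean(np.minimum(abs(z-zm),6))
    best=None
    for s in (6,2.5,1):
        for k in range(3):
            p0=np.array([g[0]*1000,g[1]*1000,g[2]]) if best is None else best.x
            sim=np.array([p0,p0+[s,0,0],p0+[0,s,0],p0+[0,0,.03*s]])*1.0
            sim[1:]+=np.array([[0,k*s*.3,0],[k*s*.3,0,0],[-k*s*.3,0,0]])
            r=minimize(cost,p0,method='Nelder-Mead',options=dict(initial_simplex=sim,xatol=.02,fatol=1e-4))
            if best is None or r.fun<best.fun: best=r
    return best.x,best.fun
def goodavg(n,k=8):
    cs=[cam(n) for _ in range(k)]; c=dict(cs[0])
    D=np.stack([x['depth'] for x in cs]); D=np.where(D>0,D,np.nan)
    import warnings; warnings.simplefilter('ignore')
    c['depth']=np.nan_to_num(np.nanmedian(D,0)); c['frame']=np.median([x['frame'] for x in cs],0).astype(np.uint8)
    return c
E
python3 - <<'E'
from h import *
c=goodavg('top',8)
print((c['depth']==0).sum())
G=dict(A=('tile',(.654,-.022,.0)),B=('tile',(.611,-.259,.52)),C=('tile',(.4556,.2843,-.5)),D=('tile',(.4028,-.3039,-.3)),S=('stand',(.518,.125,.3)),V=('amb',(.6396,.2464,.4)))
for k,(t,g) in G.items():
    r=[fit(c,t,(g[0],g[1],g[2]+dy),n=0 if t=='stand' else 1) for dy in (([0,np.pi] if t=='amb' else [0,-2*g[2]]))]
    print(k,*[(x[0].round(4).tolist(),round(x[1],3)) for x in r])
for n in (16,22,25):
    for y in (.1,-.1):
        x=fit(c,'box',(.466,-.121,y),n=n); print('box',n,x[0].round(4),round(x[1],3))
E
```

```text
0
A ([655.1743, -22.6002, 0.0102], np.float64(0.608)) ([655.1743, -22.6002, 0.0102], np.float64(0.608))
B ([611.9077, -261.1548, 0.5667], np.float64(0.652)) ([612.1997, -261.6799, 0.5759], np.float64(0.654))
C ([455.4449, 286.0847, -0.4443], np.float64(0.658)) ([455.7538, 285.9452, -0.4445], np.float64(0.658))
D ([403.1088, -305.3934, -0.3497], np.float64(0.645)) ([403.1076, -305.3947, -0.3498], np.float64(0.645))
S ([518.4773, 125.449, 0.2983], np.float64(0.616)) ([518.472, 125.459, 0.2988], np.float64(0.616))
V ([642.3715, 249.9582, 0.3885], np.float64(0.72)) ([650.8973, 253.4402, 3.5299], np.float64(1.145))
box 16 [ 4.662781e+02 -1.242192e+02 -1.122000e-01] 0.829
box 16 [ 4.662777e+02 -1.242176e+02 -1.122000e-01] 0.829
box 22 [ 4.662862e+02 -1.242181e+02 -1.120000e-01] 0.667
box 22 [ 4.662834e+02 -1.242103e+02 -1.124000e-01] 0.667
box 25 [ 4.662846e+02 -1.241974e+02 -1.121000e-01] 0.746
box 25 [ 4.662605e+02 -1.241904e+02 -1.111000e-01] 0.746
```

```bash
cat > go.py <<'E'
import sys; from h import *
# usage: go.py x_mm y_mm z_mm yaw  -> tool-frame shift (mm) and roll from the measured pose
s=ctrl.sense(); p=np.array(s['tool_pos'])*1000; M=R.from_rotvec(s['eef_rot']).as_matrix()
a=list(map(float,sys.argv[1:]))
t=np.array(a[:3]); 
print('t %.2f'%s['time_s'],'pos',p.round(1),'w %.4f'%s['gripper_width'],'F',np.round(s['contact_force'],1),'q7 %.2f'%s['qpos'][6],'tilt',M[:,1].round(3))
jaw=np.arctan2(M[1,2],M[0,2]); yaw=jaw-np.pi/2
if len(a)>3:
    d=(a[3]-yaw+np.pi/2)%np.pi-np.pi/2
    print('shift',(M.T@(t-p)).round(1),'roll %.4f'%(-d))
E
python3 go.py 403 -305 120 -.35
```

```text
t 0.90 pos [ 255.3 -570.5  303.9] w 0.0856 F [-0.7  0.2  0. ] q7 -0.15 tilt [ 0.  0. -1.]
shift [-243.3  183.9 -182. ] roll 0.7708
```

Call:
{"method": "servo_tool", "body": {"fingers": [0.88,0.88,0.88,0.88,0.88,0.88,0.88,0.88,0.88,0.88], "xyz": [[-30,10,-22],[-60,30,-45],[-90,50,-67],[-120,75,-90],[-150,100,-112],[-180,125,-135],[-210,150,-157],[-235,170,-175],[-243.3,184,-182],[-243.3,184,-182]], "roll": [0.1,0.2,0.3,0.4,0.5,0.6,0.7,0.77,0.771,0.771], "squeeze": 40}}

```text
time_s: 1.73
tool_pos: [0.4047, -0.299, 0.1168]
eef_rot: [-0.348, -2.039, 2.029]
contact_force: [-1.8, -0.4, -0.9]
gripper_width: 0.0755
```

```bash
python3 go.py 403.1 -305.4 72 -.3498
```

```text
t 1.73 pos [ 404.7 -299.   116.8] w 0.0755 F [-1.8 -0.4 -0.9] q7 -1.36 tilt [-0.003  0.005 -1.   ]
shift [-0.8 44.8  6.7] roll 0.0071
```

Call:
{"method": "servo_tool", "body": {"fingers": [0.88,0.88,0.88,0.88,0.88,0.88], "xyz": [[0,15,0],[0,30,0],[0,40,0],[0,40,0],[0,40,0],[0,40,0]], "roll": [0,0,0,0,0,0]}}

```text
time_s: 2.23
tool_pos: [0.4031, -0.3055, 0.0805]
eef_rot: [-0.361, -2.03, 2.031]
contact_force: [0.5, -0.1, 0.4]
gripper_width: 0.0749
```

```bash
python3 go.py 403.1 -305.4 70 -.3498; python3 - <<'E'
from h import *
c=cam('scene'); bigcrop(c,140,110,300,230,4.5,'g1.png')
E
```

```text
t 2.23 pos [ 403.1 -305.5   80.5] w 0.0749 F [ 0.5 -0.1  0.4] q7 -1.36 tilt [ 0.001 -0.    -1.   ]
shift [ 0.  10.5 -0.1] roll -0.0010
```

View pics/g1.png

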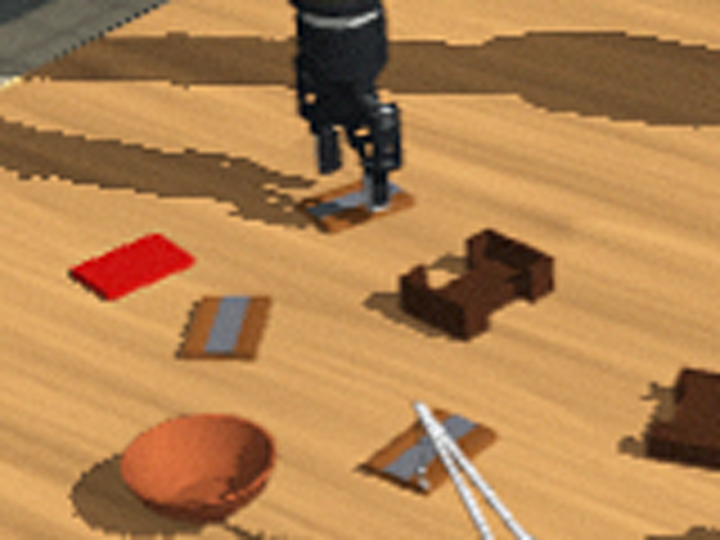

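The gripper straddles tile D: crop pixel (375,200), fingertips just above the table. Next I lower and close.

Call:
{"method": "servo_tool", "body": {"fingers": [0.88,0.88,0.55,0.55,0.55,0.55,0.55], "xyz": [[0,5,0],[0,10,0],[0,10,0],[0,10,0],[0,10,0],[0,10,0],[0,10,0]], "roll": [0,0,0,0,0,0,0], "squeeze": 40}}

```text
time_s: 2.87
tool_pos: [0.403, -0.305, 0.0699]
eef_rot: [-0.359, -2.031, 2.031]
contact_force: [-0.2, -0.3, -0.1]
gripper_width: 0.0545
```

Call:
{"method": "servo_tool", "body": {"fingers": [0.55,0.55,0.55,0.55,0.55,0.55], "xyz": [[0,0,0],[0,-10,0],[0,-40,0],[0,-80,0],[0,-80,0],[0,-80,0]], "roll": [0,0,0,0,0,0]}}

```text
time_s: 3.37
tool_pos: [0.404, -0.3057, 0.1525]
eef_rot: [-0.365, -2.031, 2.035]
contact_force: [-0.2, -0.7, -0.3]
gripper_width: 0.0547
```

```bash
python3 go.py 518.5 125.5 150 .2985; python3 - <<'E'
from h import *
c=cam('scene'); bigcrop(c,180,110,260,170,8,'g2.png')
E
```

```text
t 3.37 pos [ 404.  -305.7  152.5] w 0.0547 F [-0.2 -0.7 -0.3] q7 -1.35 tilt [ 0.004 -0.003 -1.   ]
shift [  40.4    1.7 -444.3] roll -0.6489
```

View pics/g2.png

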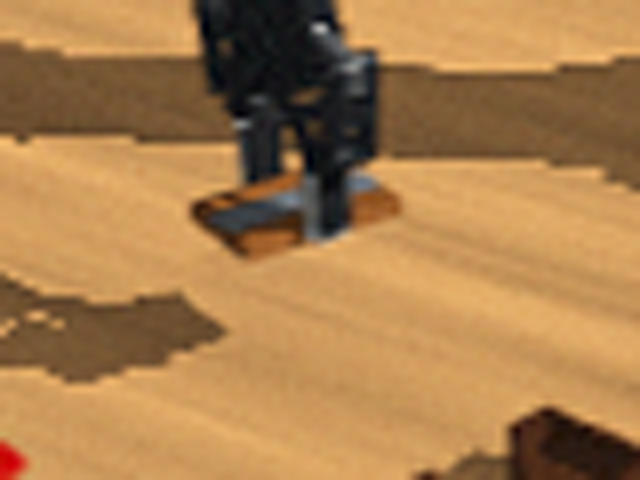

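Tile held. I'll carry it to the stand.

Call:
{"method": "servo_tool", "body": {"fingers": [0.55,0.55,0.55,0.55,0.55,0.55,0.55,0.55,0.55,0.55], "xyz": [[2,0,-20],[5,0,-50],[8,0,-88],[11,0,-126],[15,0,-164],[18,0,-202],[22,0,-240],[25,0,-278],[29,0,-316],[33,0,-354]], "roll": [-0.05,-0.12,-0.19,-0.26,-0.33,-0.4,-0.47,-0.54,-0.6,-0.645]}}

```text
time_s: 4.25
tool_pos: [0.4929, 0.0407, 0.1488]
eef_rot: [-0.312, 2.062, -2.062]
contact_force: [0.7, 0.2, -0.5]
gripper_width: 0.0544
```

Call:
{"method": "servo_tool", "body": {"fingers": [0.55,0.55,0.55,0.55,0.55,0.55,0.55], "xyz": [[-15,0,-26],[-33,0,-56],[-47,0,-75],[-47,0,-75],[-47,0,-75],[-47,0,-75],[-47,0,-75]], "roll": [0,0,0,0,0,0,0]}}

```text
time_s: 4.83
tool_pos: [0.5161, 0.1227, 0.1492]
eef_rot: [-0.307, 2.064, -2.066]
contact_force: [-0.6, 0.4, -0.8]
gripper_width: 0.0544
```

```bash
python3 go.py 518.5 125.5 91 .2985
```

```text
t 4.83 pos [516.1 122.7 149.2] w 0.0544 F [-0.6  0.4 -0.8] q7 -1.70 tilt [-0.002 -0.001 -1.   ]
shift [-3.3 58.2 -2. ] roll -0.0055
```

Call:
{"method": "servo_tool", "body": {"fingers": [0.55,0.55,0.55,0.55,0.55,0.55,0.55], "xyz": [[-3.3,15,-2],[-3.3,35,-2],[-3.3,50,-2],[-3.3,55,-2],[-3.3,57.5,-2],[-3.3,58.2,-2],[-3.3,58.2,-2]], "roll": [-0.005,-0.005,-0.005,-0.005,-0.005,-0.005,-0.005]}}

```text
time_s: 5.42
tool_pos: [0.5195, 0.1267, 0.0922]
eef_rot: [-0.31, 2.06, -2.06]
contact_force: [0.0, -0.0, -0.7]
gripper_width: 0.0542
```

```bash
python3 go.py 518.5 125.5 90.5 .2985
```

```text
t 5.42 pos [519.5 126.7  92.2] w 0.0542 F [ 0.  -0.  -0.7] q7 -1.73 tilt [ 0.001  0.    -1.   ]
shift [1.3 1.7 0.9] roll 0.0005
```

Call:
{"method": "servo_tool", "body": {"fingers": [0.55,0.55,0.55,0.7,0.8,0.88,0.88,0.88,0.88,0.88], "xyz": [[1.2,1,0.9],[1.2,1.8,0.9],[1.2,1.8,0.9],[1.2,1.8,0.9],[1.2,1.8,0.9],[1.2,1.8,0.9],[1.2,1.8,0.9],[1.2,-20,0.9],[1.2,-50,0.9],[1.2,-70,0.9]], "roll": [0,0,0,0,0,0,0,0,0,0]}}

```text
time_s: 6.25
tool_pos: [0.5185, 0.1261, 0.1633]
eef_rot: [-0.311, 2.06, -2.06]
contact_force: [0.7, 1.0, 0.7]
gripper_width: 0.0751
```

```bash
python3 go.py 455.5 286 110 -.4444
```

```text
t 6.25 pos [518.5 126.1 163.3] w 0.0751 F [0.7 1.  0.7] q7 -1.70 tilt [ 0.  0. -1.]
shift [  13.    53.3 -171.4] roll 0.7444
```

Call:
{"method": "servo_tool", "body": {"fingers": [0.88,0.88,0.88,0.88,0.88,0.88,0.88,0.88,0.88,0.88], "xyz": [[2,0,-25],[4,0,-55],[7,5,-90],[9,15,-120],[11,25,-150],[13,40,-171],[13,50,-171.4],[13,50,-171.4],[13,50,-171.4],[13,50,-171.4]], "roll": [0.11,0.22,0.33,0.44,0.55,0.66,0.74,0.744,0.744,0.744]}}

```text
time_s: 7.08
tool_pos: [0.4559, 0.285, 0.1122]
eef_rot: [-0.446, -1.976, 1.977]
contact_force: [-0.7, -0.5, -0.6]
gripper_width: 0.0755
```

Call:
{"method": "servo_tool", "body": {"fingers": [0.88,0.88,0.88,0.88,0.88], "xyz": [[0,15,0],[0,30,0],[0,30,0],[0,30,0],[0,30,0]], "roll": [0,0,0,0,0]}}

```text
time_s: 7.5
tool_pos: [0.4561, 0.2853, 0.0827]
eef_rot: [-0.447, -1.976, 1.974]
contact_force: [0.4, -0.4, -0.3]
gripper_width: 0.0751
```

```bash
python3 go.py 455.6 286 70 -.4444
```

```text
t 7.50 pos [456.1 285.3  82.7] w 0.0751 F [ 0.4 -0.4 -0.3] q7 -2.56 tilt [ 0.001  0.001 -1.   ]
shift [ 0.7 12.7 -0.4] roll -0.0004
```

Call:
{"method": "servo_tool", "body": {"fingers": [0.88,0.88,0.88,0.55,0.55,0.55,0.55,0.55], "xyz": [[0.7,8,-0.4],[0.7,12.7,-0.4],[0.7,12.7,-0.4],[0.7,12.7,-0.4],[0.7,12.7,-0.4],[0.7,12.7,-0.4],[0.7,12.7,-0.4],[0.7,12.7,-0.4]], "roll": [0,0,0,0,0,0,0,0]}}

```text
time_s: 8.17
tool_pos: [0.4549, 0.2866, 0.0693]
eef_rot: [-0.446, -1.976, 1.975]
contact_force: [-1.0, -1.0, 3.3]
gripper_width: 0.0547
```

Call:
{"method": "servo_tool", "body": {"fingers": [0.55,0.55,0.55,0.55,0.55,0.55], "xyz": [[0,-10,0],[0,-40,0],[0,-80,0],[0,-80,0],[0,-80,0],[0,-80,0]], "roll": [0,0,0,0,0,0]}}

```text
time_s: 8.67
tool_pos: [0.4548, 0.2865, 0.1494]
eef_rot: [-0.447, -1.976, 1.975]
contact_force: [-0.4, 0.7, -0.2]
gripper_width: 0.0548
```

```bash
python3 go.py 518.5 125.5 150 .2985
```

```text
t 8.67 pos [454.8 286.5 149.4] w 0.0548 F [-0.4  0.7 -0.2] q7 -2.57 tilt [ 0.001  0.001 -1.   ]
shift [-126.7   -0.6  118. ] roll -0.7426
```

Call:
{"method": "servo_tool", "body": {"fingers": [0.55,0.55,0.55,0.55,0.55,0.55,0.55,0.55,0.55,0.55], "xyz": [[-20,0,18],[-42,0,39],[-65,0,60],[-90,0,83],[-115,0,107],[-126,0,117],[-127,0,117],[-127,0,117],[-127,0,117],[-127,0,117]], "roll": [-0.1,-0.21,-0.32,-0.43,-0.54,-0.65,-0.74,-0.743,-0.743,-0.743]}}

```text
time_s: 9.5
tool_pos: [0.5185, 0.127, 0.1483]
eef_rot: [-0.31, 2.063, -2.062]
contact_force: [-0.9, 0.6, -0.9]
gripper_width: 0.0548
```

Call:
{"method": "servo_tool", "body": {"fingers": [0.55,0.55,0.55,0.55,0.55,0.55], "xyz": [[0,20,0],[0,40,0],[0,45,0],[0,45,0],[0,45,0],[0,45,0]], "roll": [0,0,0,0,0,0]}}

```text
time_s: 10.0
tool_pos: [0.5196, 0.1269, 0.1048]
eef_rot: [-0.309, 2.06, -2.06]
contact_force: [-0.3, 1.1, -1.1]
gripper_width: 0.0548
```

```bash
python3 go.py 517.6 125.2 97.8 .2985
```

```text
t 10.00 pos [519.6 126.9 104.8] w 0.0548 F [-0.3  1.1 -1.1] q7 -1.73 tilt [ 0.001  0.    -1.   ]
shift [2.4 7.  1. ] roll 0.0005
```

Call:
{"method": "servo_tool", "body": {"fingers": [0.55,0.55,0.55,0.55,0.55,0.7,0.8,0.88,0.88,0.88], "xyz": [[2.4,2,1],[2.4,4,1],[2.4,6,1],[2.4,7.2,1],[2.4,7.2,1],[2.4,7.2,1],[2.4,7.2,1],[2.4,7.2,1],[2.4,7.2,1],[2.4,7.2,1]], "roll": [0,0,0,0,0,0,0,0,0,0]}}

```text
time_s: 10.83
tool_pos: [0.5172, 0.1246, 0.0967]
eef_rot: [-0.31, 2.061, -2.061]
contact_force: [-0.5, -0.3, -0.4]
gripper_width: 0.0753
```

Call:
{"method": "servo_tool", "body": {"fingers": [0.88,0.88,0.88,0.88,0.88], "xyz": [[0,-20,0],[0,-45,0],[0,-65,0],[0,-65,0],[0,-65,0]], "roll": [0,0,0,0,0]}}

```text
time_s: 11.25
tool_pos: [0.5178, 0.1247, 0.1627]
eef_rot: [-0.307, 2.06, -2.06]
contact_force: [-0.1, -0.2, -0.1]
gripper_width: 0.0752
```

```bash
python3 go.py 655.2 -22.6 110 0.0102
```

```text
t 11.25 pos [517.8 124.7 162.7] w 0.0752 F [-0.1 -0.2 -0.1] q7 -1.70 tilt [ 0.002  0.001 -1.   ]
shift [-87.9  52.9 181.2] roll 0.2883
```

Call:
{"method": "servo_tool", "body": {"fingers": [0.88,0.88,0.88,0.88,0.88,0.88,0.88,0.88,0.88,0.88], "xyz": [[-11,0,23],[-25,0,52],[-42,5,87],[-58,15,120],[-74,30,153],[-85,45,176],[-88,53,181],[-88,53,181],[-88,53,181],[-88,53,181]], "roll": [0.04,0.08,0.12,0.17,0.22,0.27,0.288,0.288,0.288,0.288]}}

```text
time_s: 12.08
tool_pos: [0.6538, -0.0205, 0.1087]
eef_rot: [-0.016, 2.217, -2.214]
contact_force: [-0.1, 0.4, 0.7]
gripper_width: 0.0752
```

Call:
{"method": "servo_tool", "body": {"fingers": [0.88,0.88,0.88,0.88,0.88,0.88], "xyz": [[0,15,0],[0,30,0],[0,30,0],[0,30,0],[0,30,0],[0,30,0]], "roll": [0,0,0,0,0,0]}}

```text
time_s: 12.58
tool_pos: [0.6551, -0.0219, 0.0802]
eef_rot: [-0.011, 2.215, -2.214]
contact_force: [-0.2, 0.1, 0.1]
gripper_width: 0.0749
```

```bash
python3 go.py 655.2 -22.6 70 0.0102
```

```text
t 12.58 pos [655.1 -21.9  80.2] w 0.0749 F [-0.2  0.1  0.1] q7 -1.66 tilt [ 0.002  0.    -1.   ]
shift [-0.  10.2  0.7] roll 0.0014
```

Call:
{"method": "servo_tool", "body": {"fingers": [0.88,0.88,0.88,0.55,0.55,0.55,0.55,0.55], "xyz": [[0,6,0.5],[0,10,0.5],[0,10,0.5],[0,10,0.5],[0,10,0.5],[0,10,0.5],[0,10,0.5],[0,10,0.5]], "roll": [0,0,0,0,0,0,0,0]}}

```text
time_s: 13.25
tool_pos: [0.6548, -0.0229, 0.069]
eef_rot: [-0.011, 2.216, -2.216]
contact_force: [-0.3, -0.3, 1.9]
gripper_width: 0.0546
```

Call:
{"method": "servo_tool", "body": {"fingers": [0.55,0.55,0.55,0.55,0.55,0.55], "xyz": [[0,-10,0],[0,-40,0],[0,-80,0],[0,-80,0],[0,-80,0],[0,-80,0]], "roll": [0,0,0,0,0,0]}}

```text
time_s: 13.75
tool_pos: [0.6545, -0.023, 0.1493]
eef_rot: [-0.011, 2.216, -2.216]
contact_force: [0.6, 0.5, -0.9]
gripper_width: 0.0548
```

```bash
python3 go.py 518.5 125.5 150 .2985
```

```text
t 13.75 pos [654.5 -23.  149.3] w 0.0548 F [ 0.6  0.5 -0.9] q7 -1.65 tilt [ 0. -0. -1.]
shift [ 134.4   -0.8 -150. ] roll -0.2877
```

Call:
{"method": "servo_tool", "body": {"fingers": [0.55,0.55,0.55,0.55,0.55,0.55,0.55,0.55,0.55,0.55], "xyz": [[16,0,-18],[36,0,-40],[60,0,-67],[85,0,-95],[110,0,-123],[130,0,-145],[134.6,0,-150],[134.6,0,-150],[134.6,0,-150],[134.6,0,-150]], "roll": [-0.04,-0.08,-0.12,-0.17,-0.22,-0.27,-0.288,-0.288,-0.288,-0.288]}}

```text
time_s: 14.58
tool_pos: [0.5193, 0.1242, 0.1483]
eef_rot: [-0.308, 2.061, -2.063]
contact_force: [-0.0, 0.7, -0.3]
gripper_width: 0.0546
```

Call:
{"method": "servo_tool", "body": {"fingers": [0.55,0.55,0.55,0.55,0.55,0.55], "xyz": [[0,20,0],[0,36,0],[0,38,0],[0,38,0],[0,38,0],[0,38,0]], "roll": [0,0,0,0,0,0]}}

```text
time_s: 15.08
tool_pos: [0.5191, 0.1252, 0.1115]
eef_rot: [-0.308, 2.061, -2.061]
contact_force: [0.4, 0.2, -0.5]
gripper_width: 0.0547
```

```bash
python3 go.py 518.0 125.4 105.4 .2985
```

```text
t 15.08 pos [519.1 125.2 111.5] w 0.0547 F [ 0.4  0.2 -0.5] q7 -1.72 tilt [ 0.001  0.    -1.   ]
shift [ 1.1  6.1 -0.5] roll -0.0007
```

Call:
{"method": "servo_tool", "body": {"fingers": [0.55,0.55,0.55,0.55,0.55,0.7,0.8,0.88,0.88,0.88], "xyz": [[1,2,-0.5],[1,4,-0.5],[1,5.5,-0.5],[1,6.2,-0.5],[1,6.2,-0.5],[1,6.2,-0.5],[1,6.2,-0.5],[1,6.2,-0.5],[1,6.2,-0.5],[1,6.2,-0.5]], "roll": [0,0,0,0,0,0,0,0,0,0]}}

```text
time_s: 15.92
tool_pos: [0.5174, 0.1258, 0.1045]
eef_rot: [-0.31, 2.061, -2.061]
contact_force: [0.3, -0.2, -0.2]
gripper_width: 0.0751
```

Call:
{"method": "servo_tool", "body": {"fingers": [0.88,0.88,0.88,0.88,0.88], "xyz": [[0,-20,0],[0,-45,0],[0,-60,0],[0,-60,0],[0,-60,0]], "roll": [0,0,0,0,0]}}

```text
time_s: 16.33
tool_pos: [0.5177, 0.1258, 0.1652]
eef_rot: [-0.308, 2.06, -2.06]
contact_force: [0.2, -0.3, -0.4]
gripper_width: 0.0751
```

```bash
python3 go.py 612 -261.4 110 0.57
```

```text
t 16.33 pos [517.7 125.8 165.2] w 0.0751 F [ 0.2 -0.3 -0.4] q7 -1.70 tilt [ 0.002  0.    -1.   ]
shift [ 23.9  55.2 397.8] roll -0.2714
```

Call:
{"method": "servo_tool", "body": {"fingers": [0.88,0.88,0.88,0.88,0.88,0.88,0.88,0.88,0.88,0.88], "xyz": [[1,0,22],[3,0,55],[6,0,93],[8,0,132],[10,5,171],[13,10,210],[15,20,249],[17,30,288],[20,40,327],[22,50,362]], "roll": [-0.02,-0.05,-0.08,-0.11,-0.14,-0.17,-0.2,-0.23,-0.26,-0.271]}}

```text
time_s: 17.17
tool_pos: [0.6021, -0.2295, 0.1124]
eef_rot: [-0.558, 1.899, -1.898]
contact_force: [0.4, 0.4, 0.2]
gripper_width: 0.0752
```

Call:
{"method": "servo_tool", "body": {"fingers": [0.88,0.88,0.88,0.88,0.88,0.88,0.88], "xyz": [[-3,10,22],[-7,22,34],[-8,32,34.5],[-8,32,34.5],[-8,32,34.5],[-8,32,34.5],[-8,32,34.5]], "roll": [0,0,0,0,0,0,0]}}

```text
time_s: 17.75
tool_pos: [0.6283, -0.2503, 0.0833]
eef_rot: [-0.557, 1.897, -1.897]
contact_force: [0.1, 0.0, 0.3]
gripper_width: 0.075
```

```bash
python3 go.py 612 -261.4 70 .57; python3 - <<'E'
from h import *
c=goodavg('top',6)
print(fit(c,'stand',(.5185,.1255,.2985),n=3))
bigcrop(c,210,180,270,245,8,'s1.png')
X=cloud(c);P=X.reshape(-1,3); m=(np.hypot(P[:,0]-.518,P[:,1]-.125)<.03); print(np.median(P[m,2]))
E
```

```text
t 17.75 pos [ 628.3 -250.3   83.3] w 0.0750 F [0.1 0.  0.3] q7 -0.89 tilt [ 0.001  0.    -1.   ]
shift [19.7 13.3  0.6] roll 0.0012
(array([5.18267776e+02, 1.25946943e+02, 2.95919651e-01]), np.float64(0.757882237492519))
0.04395798597000611
```

View pics/s1.png

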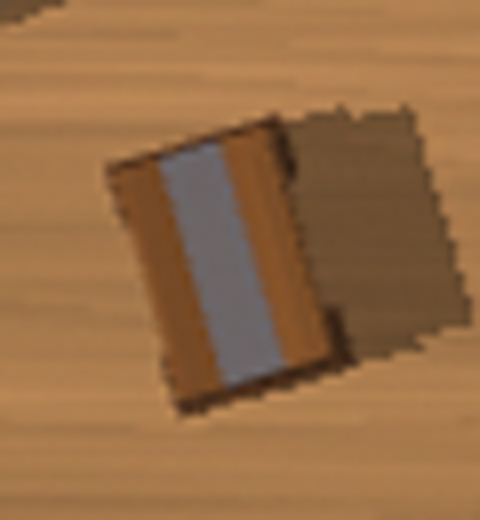

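The three tiles sit square on the stand, with rims showing at the top and bottom of the crop. My x shift for tile B was off by 20 mm, so I'll correct it.

Call:
{"method": "servo_tool", "body": {"fingers": [0.88,0.88,0.88,0.88,0.88], "xyz": [[10,0,0.5],[19.7,0,0.5],[19.7,0,0.5],[19.7,0,0.5],[19.7,0,0.5]], "roll": [0,0,0,0,0]}}

```text
time_s: 18.47
tool_pos: [0.6118, -0.2628, 0.0827]
eef_rot: [-0.555, 1.899, -1.899]
contact_force: [0.3, 0.1, -0.4]
gripper_width: 0.0751
```

```bash
python3 go.py 612 -261.4 70 .57
```

```text
t 18.47 pos [ 611.8 -262.8   82.7] w 0.0751 F [ 0.3  0.1 -0.4] q7 -0.87 tilt [ 0.  0. -1.]
shift [-1.  12.7 -1. ] roll -0.0009
```

Call:
{"method": "servo_tool", "body": {"fingers": [0.88,0.88,0.88,0.55,0.55,0.55,0.55,0.55], "xyz": [[-1,8,-1],[-1,12.7,-1],[-1,12.7,-1],[-1,12.7,-1],[-1,12.7,-1],[-1,12.7,-1],[-1,12.7,-1],[-1,12.7,-1]], "roll": [0,0,0,0,0,0,0,0]}}

```text
time_s: 19.13
tool_pos: [0.6122, -0.2611, 0.0699]
eef_rot: [-0.556, 1.898, -1.898]
contact_force: [0.8, 0.4, -0.2]
gripper_width: 0.0546
```

Call:
{"method": "servo_tool", "body": {"fingers": [0.55,0.55,0.55,0.55,0.55,0.55], "xyz": [[0,-10,0],[0,-40,0],[0,-85,0],[0,-85,0],[0,-85,0],[0,-85,0]], "roll": [0,0,0,0,0,0]}}

```text
time_s: 19.63
tool_pos: [0.6122, -0.2612, 0.1557]
eef_rot: [-0.555, 1.897, -1.899]
contact_force: [-0.4, 0.2, -2.2]
gripper_width: 0.055
```

```bash
python3 go.py 518.5 125.5 160 .2985
```

```text
t 19.63 pos [ 612.2 -261.2  155.7] w 0.0550 F [-0.4  0.2 -2.2] q7 -0.84 tilt [ 0.001 -0.001 -1.   ]
shift [-129.7   -4.6 -376.1] roll 0.2712
```

Call:
{"method": "servo_tool", "body": {"fingers": [0.55,0.55,0.55,0.55,0.55,0.55,0.55,0.55,0.55,0.55], "xyz": [[-7,0,-20],[-18,0,-52],[-31,0,-89],[-43,-2,-126],[-56,-4,-163],[-69,-4,-200],[-82,-4,-237],[-95,-4,-274],[-107,-4,-311],[-118,-4.6,-343]], "roll": [0.02,0.05,0.08,0.11,0.14,0.17,0.2,0.23,0.26,0.271]}}

```text
time_s: 20.47
tool_pos: [0.5245, 0.0938, 0.1582]
eef_rot: [-0.313, 2.063, -2.062]
contact_force: [1.0, 0.9, -0.7]
gripper_width: 0.0545
```

Call:
{"method": "servo_tool", "body": {"fingers": [0.55,0.55,0.55,0.55,0.55,0.55,0.55], "xyz": [[-1,5,-21],[-2,10,-34],[-2,20,-35],[-2,30,-35],[-2,36,-35],[-2,36,-35],[-2,36,-35]], "roll": [0,0,0,0,0,0,0]}}

```text
time_s: 21.05
tool_pos: [0.5181, 0.1238, 0.1226]
eef_rot: [-0.31, 2.062, -2.064]
contact_force: [-0.5, -0.5, -0.1]
gripper_width: 0.0545
```

```bash
python3 go.py 518.4 125.7 114.1 .2985
```

```text
t 21.05 pos [518.1 123.8 122.6] w 0.0545 F [-0.5 -0.5 -0.1] q7 -1.72 tilt [-0.002 -0.001 -1.   ]
shift [-0.9  8.5 -1.8] roll -0.0020
```

Call:
{"method": "servo_tool", "body": {"fingers": [0.55,0.55,0.55,0.55,0.55,0.7,0.8,0.88,0.88,0.88], "xyz": [[-0.8,3,-1.8],[-0.8,6,-1.8],[-0.8,8,-1.8],[-0.8,8.6,-1.8],[-0.8,8.6,-1.8],[-0.8,8.6,-1.8],[-0.8,8.6,-1.8],[-0.8,8.6,-1.8],[-0.8,8.6,-1.8],[-0.8,8.6,-1.8]], "roll": [0,0,0,0,0,0,0,0,0,0]}}

```text
time_s: 21.88
tool_pos: [0.5184, 0.1274, 0.115]
eef_rot: [-0.31, 2.061, -2.061]
contact_force: [-1.1, 0.8, -0.3]
gripper_width: 0.0754
```

Call:
{"method": "servo_tool", "body": {"fingers": [0.88,0.88,0.88,0.88,0.88,0.88,0.88,0.88,0.88,0.88], "xyz": [[0,-20,0],[0,-45,0],[0,-60,15],[0,-60,50],[0,-60,90],[0,-60,130],[0,-60,170],[0,-60,210],[0,-60,240],[0,-60,250]], "roll": [0,0,0,0,0,0,0,0,0,0]}}

```text
time_s: 22.72
tool_pos: [0.5924, -0.1183, 0.1747]
eef_rot: [-0.303, 2.061, -2.068]
contact_force: [0.1, -0.1, 0.6]
gripper_width: 0.0749
```

```bash
python3 go.py 518.4 125.6 160 .2985; python3 - <<'E'
from h import *
c=goodavg('top',6)
print(fit(c,'stand',(.5185,.1255,.2985),n=4))
a=cv2.resize(c['frame'][180:245,210:270],(480,520),interpolation=cv2.INTER_CUBIC)
s=cam('scene')
X=cloud(s); q=np.argwhere((np.hypot(X[...,0]-.518,X[...,1]-.125)<.06)&(X[...,2]>.01)); y0,x0=q.min(0)-4; print(y0,x0,q.max(0))
b=cv2.resize(s['frame'][y0:y0+52,x0:x0+32],(320,520),interpolation=cv2.INTER_CUBIC)
cv2.imwrite('pics/s2.png',np.hstack([a,b]))
E
```

```text
t 22.72 pos [ 592.4 -118.3  174.7] w 0.0749 F [ 0.1 -0.1  0.6] q7 -1.27 tilt [ 0.001 -0.003 -1.   ]
shift [   0.7   13.8 -255. ] roll -0.0067
(array([5.18351210e+02, 1.25796128e+02, 3.00497688e-01]), np.float64(0.8154295977470527))
181 279 [213 309]
```

View pics/s2.png

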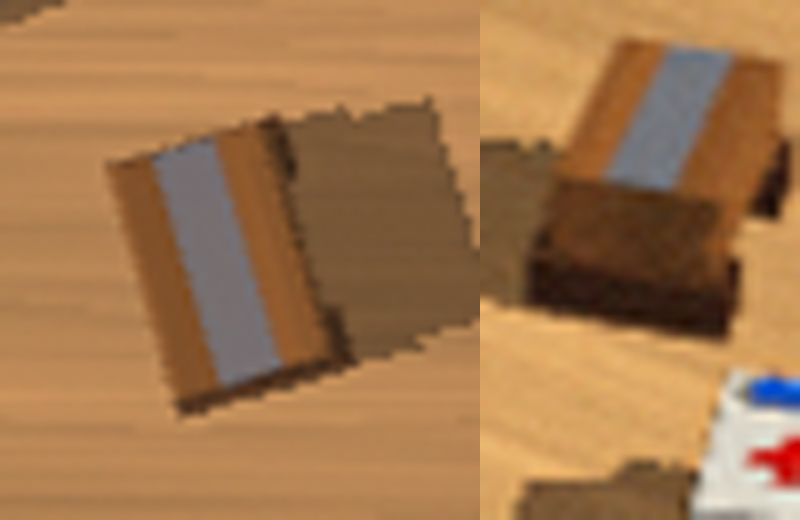

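The pile is square and released on the stand: left panel centre (220,270), even rims. Next I grasp the whole pile.

Call:
{"method": "servo_tool", "body": {"fingers": [0.88,0.88,0.88,0.88,0.88,0.88,0.88,0.88,0.88,0.88], "xyz": [[0,0,-20],[0,0,-50],[0,0,-88],[0,0,-126],[0,0,-164],[0,0,-200],[0,5,-235],[0,15,-250],[0,15,-250],[0,15,-250]], "roll": [0,0,0,0,0,0,0,0,0,0]}}

```text
time_s: 23.9
tool_pos: [0.5173, 0.1294, 0.1598]
eef_rot: [-0.316, 2.059, -2.058]
contact_force: [0.3, -0.2, 0.8]
gripper_width: 0.0752
```

Call:
{"method": "servo_tool", "body": {"fingers": [0.88,0.88,0.88,0.88,0.88,0.88], "xyz": [[0,15,0],[0,30,0],[0,30,0],[0,30,0],[0,30,0],[0,30,0]], "roll": [0,0,0,0,0,0]}}

```text
time_s: 24.4
tool_pos: [0.5189, 0.127, 0.1308]
eef_rot: [-0.308, 2.061, -2.061]
contact_force: [-0.8, 0.4, -0.7]
gripper_width: 0.0756
```

```bash
python3 go.py 518.4 125.7 85 .2985
```

```text
t 24.40 pos [518.9 127.  130.8] w 0.0756 F [-0.8  0.4 -0.7] q7 -1.72 tilt [ 0.001  0.    -1.   ]
shift [ 1.  45.8  1.1] roll -0.0005
```

Call:
{"method": "servo_tool", "body": {"fingers": [0.88,0.88,0.88,0.88,0.55,0.55,0.55,0.55,0.55,0.55], "xyz": [[0.8,18,1.1],[0.8,36,1.1],[0.8,45.8,1.1],[0.8,45.8,1.1],[0.8,45.8,1.1],[0.8,45.8,1.1],[0.8,45.8,1.1],[0.8,45.8,1.1],[0.8,45.8,1.1],[0.8,45.8,1.1]], "roll": [0,0,0,0,0,0,0,0,0,0], "squeeze": 50}}

```text
time_s: 25.23
tool_pos: [0.5183, 0.1263, 0.0849]
eef_rot: [-0.309, 2.06, -2.06]
contact_force: [-0.7, 0.3, 6.7]
gripper_width: 0.0553
```

Call:
{"method": "servo_tool", "body": {"fingers": [0.55,0.55,0.55,0.55,0.55,0.55,0.55,0.55], "xyz": [[0,0,0],[0,-5,0],[0,-20,0],[0,-40,0],[0,-60,0],[0,-60,0],[0,-60,0],[0,-60,0]], "roll": [0,0,0,0,0,0,0,0]}}

```text
time_s: 25.9
tool_pos: [0.5175, 0.1259, 0.1438]
eef_rot: [-0.311, 2.061, -2.061]
contact_force: [-0.0, -0.7, -1.3]
gripper_width: 0.0558
```

```bash
python3 - <<'E'
from h import *
c=np.array([466.3,-124.2]); y=-.112
for xb in (-77,0): print(xb,c+xb*np.array([np.cos(y),np.sin(y)]))
s=cam('scene'); bigcrop(s,245,130,345,225,6,'h1.png')
E
python3 go.py 389.8 -115.6 145 -.112
```

```text
-77 [ 389.78243937 -115.5940186 ]
0 [ 466.3 -124.2]
t 25.95 pos [517.4 125.9 143.4] w 0.0555 F [ 0.3 -0.2 -1.9] q7 -1.72 tilt [-0.001 -0.    -1.   ]
shift [193.   -1.4 193.2] roll 0.4108
```

View pics/h1.png

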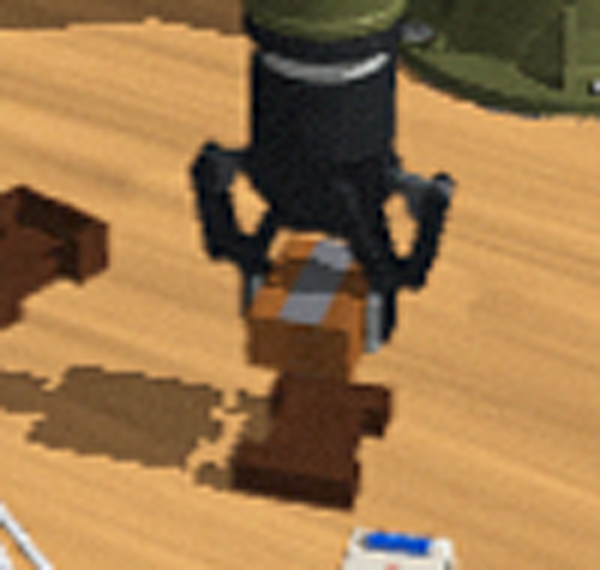

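The whole pile is held over the empty stand. Next I carry it beside the box's far end wall to tip it on the rim.

```bash
python3 go.py 543.8 -132.9 125 -.112
```

```text
t 25.95 pos [517.4 125.9 143.4] w 0.0555 F [ 0.3 -0.2 -1.9] q7 -1.72 tilt [-0.001 -0.    -1.   ]
shift [ 50.9  18.4 255.1] roll 0.4108
```

Call:
{"method": "servo_tool", "body": {"fingers": [0.55,0.55,0.55,0.55,0.55,0.55,0.55,0.55,0.55,0.55], "xyz": [[3,0,12],[7,0,34],[13,0,64],[20,0,98],[27,0,132],[34,0,166],[40,0,200],[46,0,230],[50,0,248],[51,5,255]], "roll": [0.02,0.05,0.1,0.15,0.2,0.25,0.3,0.35,0.4,0.411]}}

```text
time_s: 26.78
tool_pos: [0.5437, -0.1373, 0.1389]
eef_rot: [-0.131, -2.157, 2.161]
contact_force: [0.3, -0.4, -2.2]
gripper_width: 0.0553
```

Call:
{"method": "servo_tool", "body": {"fingers": [0.55,0.55,0.55,0.55,0.55,0.55], "xyz": [[0,5,0],[0,13,0],[0,13,0],[0,13,0],[0,13,0],[0,13,0]], "roll": [0,0,0,0,0,0]}}

```text
time_s: 27.28
tool_pos: [0.5445, -0.1315, 0.1263]
eef_rot: [-0.12, -2.165, 2.164]
contact_force: [0.2, 0.3, -1.6]
gripper_width: 0.0556
```

```bash
python3 go.py 543.8 -132.9 98 -.112
```

```text
t 27.28 pos [ 544.5 -131.5  126.3] w 0.0556 F [ 0.2  0.3 -1.6] q7 -1.57 tilt [ 0.  0. -1.]
shift [ 0.5 28.3  1.5] roll 0.0017
```

Call:
{"method": "servo_tool", "body": {"fingers": [0.55,0.55,0.55,0.55,0.55,0.55,0.55,0.55,0.55], "xyz": [[0.5,15,1.4],[0.5,26,1.4],[0.5,28,1.4],[0.5,29.5,1.4],[0.5,31,1.4],[0.5,32.5,1.4],[0.5,34,1.4],[0.5,34,1.4],[0.5,34,1.4]], "roll": [0,0,0,0,0,0,0,0,0], "squeeze": 25}}

```text
time_s: 28.03
tool_pos: [0.5442, -0.1336, 0.0938]
eef_rot: [-0.123, -2.165, 2.165]
contact_force: [-1.1, 1.5, 13.6]
gripper_width: 0.0555
```

```bash
python3 go.py 543.8 -132.9 88 -.112; python3 - <<'E'
from h import *
print(ctrl.sense()['wrist_torque'])
s=cam('scene'); X=cloud(s); q=np.argwhere((np.hypot(X[...,0]-.51,X[...,1]+.13)<.11)&(X[...,2]>.01)); print(q.min(0),q.max(0))
y0,x0=q.min(0)-5; y1,x1=q.max(0)+5
f=min(800/(x1-x0),600/(y1-y0)); bigcrop(s,x0,y0,x1,y1,f,'t1.png')
E
```

```text
t 28.03 pos [ 544.2 -133.6   93.8] w 0.0555 F [-1.1  1.5 13.6] q7 -1.58 tilt [ 0.002 -0.    -1.   ]
shift [ 0.5  5.8 -0.7] roll 0.0001
[ 2.96750767e-01  8.24674509e-01 -6.46799597e-04]
[  0 203] [186 263]Traceback (most recent call last):
  File "<stdin>", line 5, in <module>
  File "h.py", line 26, in bigcrop
    cv2.imwrite('pics/'+name,cv2.resize(c['frame'][y0:y1,x0:x1],None,fx=s,fy=s,interpolation=cv2.INTER_CUBIC))
                             ~~~~~~~~~~^^^^^^^^^^^^^^^^^^^^^^^^^^^^^^^^^^^^^^^^^^^^^^^^^^^^^^^^^^^^^^^^^^^^^^
cv2.error: OpenCV(4.12.0) /io/opencv/modules/imgproc/src/resize.cpp:4208: error: (-215:Assertion failed) !ssize.empty() in function 'resize'
```

Call:
{"method": "servo_tool", "body": {"fingers": [0.55,0.55,0.55,0.55,0.55,0.55], "xyz": [[0,1.5,0],[0,3,0],[0,4.5,0],[0,6,0],[0,6,0],[0,6,0]], "roll": [0,0,0,0,0,0]}}

```text
time_s: 28.58
tool_pos: [0.5459, -0.1338, 0.0886]
eef_rot: [-0.127, -2.166, 2.167]
contact_force: [1.9, 1.7, 15.5]
gripper_width: 0.0559
```

```bash
python3 go.py 543.8 -132.9 88 -.112; python3 - <<'E'
from h import *
s=cam('scene'); bigcrop(s,190,110,290,190,7.5,'t1.png')
E
```

```text
t 28.58 pos [ 545.9 -133.8   88.6] w 0.0559 F [ 1.9  1.7 15.5] q7 -1.58 tilt [ 0.006 -0.001 -1.   ]
shift [ 2.1  0.6 -0.6] roll 0.0002
```

View pics/t1.png

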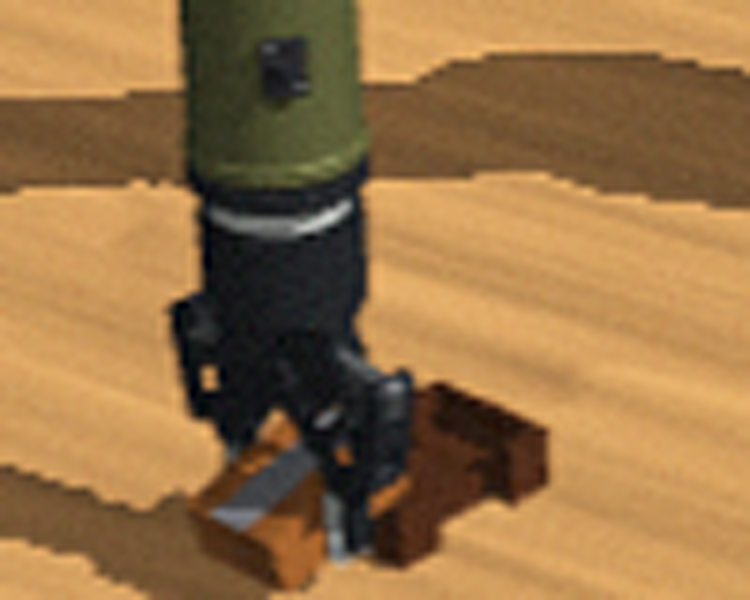

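The pile is tipped as one body, low end at crop (270,580) and the other end on the rim. Next I lift it clear and measure the tilt.

Call:
{"method": "servo_tool", "body": {"fingers": [0.55,0.55,0.55,0.55,0.55,0.55,0.55], "xyz": [[0,-10,0],[0,-25,0],[0,-45,0],[0,-45,0],[0,-45,0],[0,-45,0],[0,-45,0]], "roll": [0,0,0,0,0,0,0]}}

```text
time_s: 29.22
tool_pos: [0.543, -0.1338, 0.1304]
eef_rot: [-0.12, -2.163, 2.163]
contact_force: [-0.0, -0.5, -1.1]
gripper_width: 0.0559
```

```bash
python3 go.py 466.3 -124.2 130 -.112; python3 - <<'E'
from h import *
ss=ctrl.sense(); p=np.array(ss['tool_pos'])
y=-.112; u=np.array([np.cos(y),np.sin(y)]); v=np.array([-u[1],u[0]])
for n in('scene','top'):
    c=goodavg(n,6)
    X=cloud(c); d=X[...,:2]-p[:2]; a=d@u*1000; b=d@v*1000; h=(X[...,2]-p[2])*1000
    for a0 in range(-52,52,6):
        m=(abs(a-a0)<3)&(abs(b)<24)&(h<-15)&(h>-95)
        if m.sum()>2: print(n,a0,m.sum(),np.percentile(h[m],[5,50,95]).round(1))
E
```

```text
t 29.22 pos [ 543.  -133.8  130.4] w 0.0559 F [-0.  -0.5 -1.1] q7 -1.57 tilt [-0.002  0.    -1.   ]
shift [77.3  0.5 -1. ] roll -0.0002
scene -16 5 [-27.6 -26.4 -25.4]
scene -10 3 [-28.5 -27.8 -26.9]
scene -4 10 [-30.5 -28.7 -27. ]
scene 2 12 [-31.7 -29.9 -28.2]
scene 8 17 [-34.8 -31.8 -30.4]
scene 14 15 [-41.6 -33.6 -31.7]
scene 20 19 [-37.6 -35.3 -32.6]
scene 26 15 [-38.2 -36.5 -35.1]
scene 32 18 [-39.9 -38.  -36.6]
scene 38 38 [-71.2 -60.8 -38.1]
scene 44 51 [-61.3 -46.9 -39.3]
top -46 18 [-53.3 -48.4 -45.1]
top -40 49 [-44.2 -32.9 -23.1]
top -34 36 [-23.6 -22.2 -21. ]
top -28 21 [-25.2 -24.  -22.7]
top -22 14 [-26.2 -25.2 -23.9]
top -16 3 [-26.7 -26.6 -26. ]
top 26 3 [-37.2 -37.1 -36.5]
top 32 7 [-39.1 -38.5 -37.3]
top 38 10 [-40.7 -39.7 -38.4]
top 44 11 [-41.9 -40.8 -39.5]
```

Call:
{"method": "servo_tool", "body": {"fingers": [0.55,0.55,0.55,0.55,0.55,0.55,0.55,0.55,0.55], "xyz": [[0,20,0],[0,36,0],[0,41,0],[0,42.5,0],[0,44,0],[0,45.5,0],[0,47,0],[0,47,0],[0,47,0]], "roll": [0,0,0,0,0,0,0,0,0]}}

```text
time_s: 30.57
tool_pos: [0.5441, -0.134, 0.086]
eef_rot: [-0.123, -2.164, 2.165]
contact_force: [-1.9, 0.6, 14.4]
gripper_width: 0.0556
```

Call:
{"method": "servo_tool", "body": {"fingers": [0.55,0.55,0.55,0.55,0.55,0.55,0.55], "xyz": [[0,-10,0],[0,-25,0],[0,-45,0],[0,-45,0],[0,-45,0],[0,-45,0],[0,-45,0]], "roll": [0,0,0,0,0,0,0]}}

```text
time_s: 31.15
tool_pos: [0.5431, -0.1339, 0.1285]
eef_rot: [-0.12, -2.163, 2.163]
contact_force: [-0.4, 0.3, -0.8]
gripper_width: 0.0555
```

```bash
python3 go.py 466.3 -124.2 120 -.112; cat > tilt.py <<'E'
from h import *
ss=ctrl.sense(); p=np.array(ss['tool_pos'])
y=-.112; u=np.array([np.cos(y),np.sin(y)]); v=np.array([-u[1],u[0]])
for n in('scene','top'):
    c=goodavg(n,5)
    X=cloud(c); d=X[...,:2]-p[:2]; a=d@u*1000; b=d@v*1000; h=(X[...,2]-p[2])*1000
    m=(abs(b)<24)&(h<-12)&(h>-50)&(abs(a)<37)
    A,Z=a[m],h[m]
    for _ in range(6):
        k=np.polyfit(A,Z,1); g=abs(Z-np.polyval(k,A))<3; A,Z=A[g],Z[g]
    print(n,'tilt deg',np.degrees(np.arctan(k[0])).round(1),'top h at grip',k[1].round(1),len(A))
E
python3 tilt.py
```

```text
t 31.15 pos [ 543.1 -133.9  128.5] w 0.0555 F [-0.4  0.3 -0.8] q7 -1.57 tilt [-0.001  0.    -1.   ]
shift [77.4  8.6 -1. ] roll -0.0002
scene tilt deg -18.6 top h at grip -29.0 122
top tilt deg -18.7 top h at grip -29.8 80
```

```bash
python3 go.py 468.3 -124.4 126 -.112
```

```text
t 31.65 pos [ 543.6 -133.9  129. ] w 0.0557 F [ 0.7  0.1 -1.6] q7 -1.57 tilt [-0.  0. -1.]
shift [75.9  3.  -1.1] roll -0.0002
```

Call:
{"method": "servo_tool", "body": {"fingers": [0.55,0.55,0.55,0.55,0.55,0.55,0.55,0.55,0.55], "xyz": [[8,0,-1],[22,0,-1],[40,0,-1],[58,0,-1],[70,0,-1],[76,0,-1],[76,0,-1],[76,0,-1],[76,0,-1]], "roll": [0,0,0,0,0,0,0,0,0]}}

```text
time_s: 32.4
tool_pos: [0.4692, -0.1245, 0.1293]
eef_rot: [-0.123, -2.164, 2.164]
contact_force: [0.6, -0.1, -1.1]
gripper_width: 0.0553
```

```bash
python3 go.py 468.3 -124.4 92 -.112
```

```text
t 32.40 pos [ 469.2 -124.5  129.3] w 0.0553 F [ 0.6 -0.1 -1.1] q7 -1.57 tilt [ 0.001 -0.    -1.   ]
shift [ 1.  37.3  0. ] roll -0.0001
```

Call:
{"method": "servo_tool", "body": {"fingers": [0.55,0.55,0.55,0.55,0.55,0.55,0.55,0.55,0.55], "xyz": [[0.8,6,0],[0.8,14,0],[0.8,20,0],[0.8,26,0],[0.8,31,0],[0.8,35,0],[0.8,37,0],[0.8,37,0],[0.8,37,0]], "roll": [0,0,0,0,0,0,0,0,0]}}

```text
time_s: 33.15
tool_pos: [0.4674, -0.1243, 0.092]
eef_rot: [-0.121, -2.164, 2.163]
contact_force: [0.7, -0.3, -0.6]
gripper_width: 0.0558
```

```bash
python3 go.py 467.8 -124.4 88 -.112; python3 tilt.py; python3 - <<'E'
from h import *
s=cam('scene'); bigcrop(s,200,110,290,190,7.5,'t2.png')
E
```

```text
t 33.15 pos [ 467.4 -124.3   92. ] w 0.0558 F [ 0.7 -0.3 -0.6] q7 -1.58 tilt [-0.  0. -1.]
shift [-0.4  4.   0. ] roll -0.0003
scene tilt deg -19.1 top h at grip -28.6 117
top tilt deg -19.0 top h at grip -30.0 57
```

View pics/t2.png

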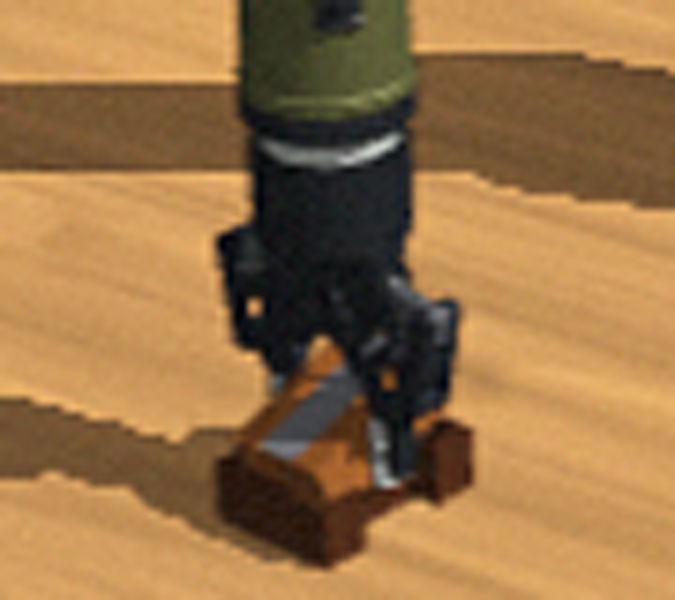

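The low end is inside the far end wall (crop (280,470)), slanted 19° with no contact. Now I let the other end down.

Call:
{"method": "servo_tool", "body": {"fingers": [0.55,0.55,0.55,0.55,0.55,0.55,0.55,0.55,0.55], "xyz": [[0,2,0],[0,3.5,0],[0,5,0],[0,6.5,0],[0.3,8,0],[0.3,9,0],[0.6,10,0],[0.8,11,0],[0.8,11,0]], "roll": [0,0,0,0,0,0,0,0,0]}}

```text
time_s: 34.45
tool_pos: [0.4664, -0.1242, 0.084]
eef_rot: [-0.124, -2.164, 2.165]
contact_force: [-10.5, 3.2, 43.4]
gripper_width: 0.0556
```

```bash
python3 go.py 466.3 -124.2 78 -.112; python3 tilt.py
```

```text
t 34.45 pos [ 466.4 -124.2   84. ] w 0.0556 F [-10.5   3.2  43.4] q7 -1.58 tilt [ 0.002 -0.001 -1.   ]
shift [ 0.1  6.  -0. ] roll -0.0002
scene tilt deg -13.5 top h at grip -28.5 110
top tilt deg -12.6 top h at grip -29.8 61
```

Call:
{"method": "servo_tool", "body": {"fingers": [0.55,0.55,0.55,0.55,0.55,0.55], "xyz": [[0,-2,0],[0,-4,0],[-1.2,-4,0],[-2.4,-4,0],[-2.4,-4,0],[-2.4,-4,0]], "roll": [0,0,0,0,0,0]}}

```text
time_s: 35.45
tool_pos: [0.4692, -0.1245, 0.0847]
eef_rot: [-0.121, -2.164, 2.163]
contact_force: [1.2, -0.4, 0.1]
gripper_width: 0.0554
```

```bash
python3 go.py 468.5 -124.4 78 -.112; python3 - <<'E'
from h import *
c=goodavg('top',6); X=cloud(c)
y=-.112; u=np.array([np.cos(y),np.sin(y)]); v=np.array([-u[1],u[0]])
d=X[...,:2]*1000-[466.3,-124.2]; a=d@u; b=d@v; h=X[...,2]*1000
for b0 in (-20,-10,0,10,20):
    m=(abs(b-b0)<5)&(abs(a)<56)&(abs(a)>30); o=np.argsort(a[m]); print(b0,[(round(float(q)),round(float(w))) for q,w in zip(a[m][o],h[m][o])][:24])
bigcrop(c,300,200,355,262,9,'t3.png')
E
```

```text
t 35.45 pos [ 469.2 -124.5   84.7] w 0.0554 F [ 1.2 -0.4  0.1] q7 -1.58 tilt [-0.  0. -1.]
shift [ 0.7  6.7 -0. ] roll -0.0002
-20 [(-56, 597), (-56, 599), (-56, 597), (-56, 596), (-56, 598), (-55, 598), (-55, 597), (-55, 0), (-55, 597), (-55, 597), (-55, 0), (-55, 597), (-55, 598), (-55, 597), (-54, 597), (-54, 598), (-54, 597), (-54, 598), (-54, 598), (-54, 597), (-54, 598), (-53, 598), (-53, 598), (-53, 597)]
-10 [(-56, -1), (-56, 1), (-56, 604), (-55, 604), (-55, 605), (-55, 603), (-55, 601), (-55, 603), (-55, 598), (-55, 602), (-54, 601), (-54, 601), (-54, 599), (-54, 598), (-54, 598), (-54, 599), (-54, 598), (-54, 1), (-53, 599), (-53, -1), (-53, 599), (-53, 599), (-53, 599), (-53, -1)]
0 [(-56, 607), (-56, 606), (-56, 605), (-56, 605), (-56, 605), (-55, 604), (-55, 604), (-55, 604), (-55, 604), (-55, 604), (-55, -1), (-55, 604), (-55, 603), (-55, 603), (-54, 0), (-54, 602), (-54, 602), (-54, 601), (-54, 0), (-54, 602), (-54, 602), (-54, 601), (-54, 601), (-54, 599)]
10 [(-56, 605), (-56, -1), (-56, 599), (-56, 605), (-56, 600), (-56, 605), (-55, 0), (-55, 605), (-55, 601), (-55, 0), (-55, 601), (-55, 601), (-55, 598), (-55, 598), (-55, 602), (-55, 601), (-55, 598), (-54, 603), (-54, 599), (-54, 598), (-54, 599), (-54, 598), (-54, 598), (-54, 598)]
20 [(-56, 597), (-56, 597), (-56, 597), (-55, 597), (-55, 598), (-55, 598), (-55, 597), (-55, 598), (-55, 597), (-55, 597), (-54, -2), (-54, 598), (-54, 598), (-54, 598), (-54, -1), (-54, 598), (-54, 597), (-54, 0), (-54, 597), (-53, 598), (-53, 598), (-53, 598), (-53, 598), (-53, 598)]
```

View pics/t3.png

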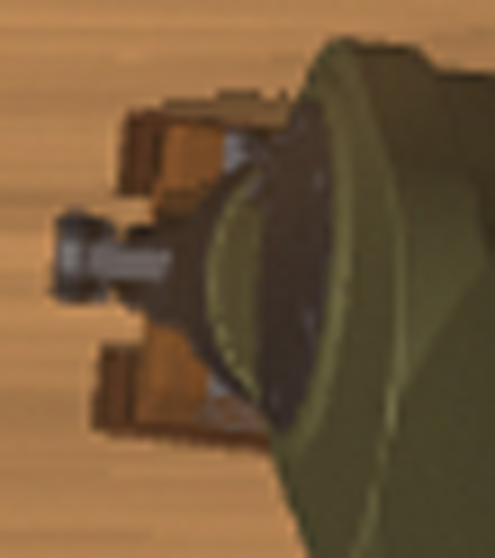

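The pile is inside the box walls (crop centre (200,270)) and the force has dropped to zero after the shift. I'll keep lowering gently.

Call:
{"method": "servo_tool", "body": {"fingers": [0.55,0.55,0.55,0.55,0.55], "xyz": [[0.5,1,0],[0.5,2,0],[0.5,3,0],[0.5,3,0],[0.5,3,0]], "roll": [0,0,0,0,0]}}

```text
time_s: 36.17
tool_pos: [0.4686, -0.1244, 0.0838]
eef_rot: [-0.123, -2.164, 2.165]
contact_force: [-5.3, 0.7, 23.6]
gripper_width: 0.0555
```

```bash
python3 tilt.py
```

```text
scene tilt deg -12.3 top h at grip -28.9 103
top tilt deg -12.0 top h at grip -29.9 57
```

Call:
{"method": "servo_tool", "body": {"fingers": [0.55,0.55,0.55,0.55,0.55,0.55,0.55], "xyz": [[0,0,0],[0.3,0.5,0],[0.6,1,0],[0.9,1.5,0],[1.2,2,0],[1.4,2.5,0],[1.4,2.5,0]], "roll": [0,0,0,0,0,0,0], "squeeze": 20}}

```text
time_s: 37.25
tool_pos: [0.4683, -0.1244, 0.0835]
eef_rot: [-0.128, -2.165, 2.168]
contact_force: [-9.4, 2.6, 51.4]
gripper_width: 0.0555
```

```bash
python3 go.py 466.3 -124.2 78 -.112;python3 tilt.py
```

```text
t 37.25 pos [ 468.3 -124.4   83.5] w 0.0555 F [-9.4  2.6 51.4] q7 -1.58 tilt [ 0.006 -0.002 -1.   ]
shift [2.1 5.5 0. ] roll 0.0000
scene tilt deg -11.5 top h at grip -28.8 110
top tilt deg -12.9 top h at grip -30.0 59
```

Call:
{"method": "servo_tool", "body": {"fingers": [0.55,0.55,0.55,0.55,0.55,0.55,0.55], "xyz": [[0,-3,0],[0,-6,0],[0,-9,0],[0,-9,0],[0,-9,0],[0,-9,0],[0,-9,0]], "roll": [0,0,0,0,0,0,0], "squeeze": 25}}

```text
time_s: 38.33
tool_pos: [0.4669, -0.1243, 0.0881]
eef_rot: [-0.121, -2.163, 2.163]
contact_force: [-0.2, -0.3, -1.8]
gripper_width: 0.0552
```

```bash
python3 go.py 469.3 -124.4 78 -.112; python3 - <<'E'
from h import *
c=goodavg('top',8); X=cloud(c)
y=-.112; u=np.array([np.cos(y),np.sin(y)]); v=np.array([-u[1],u[0]])
d=X[...,:2]*1000-[466.3,-124.2]; a=d@u; b=d@v; h=X[...,2]*1000
for lo,hi in((12,28),(-30,-14)):
  for s in(-1,1):
    m=(b>lo)&(b<hi)&(s*a<56)&(s*a>24)&(h<80)
    if m.sum()<3: continue
    o=np.argsort(a[m]); print(lo,s,[(round(float(q),1),round(float(w))) for q,w in zip(a[m][o],h[m][o])])
E
```

```text
t 38.33 pos [ 466.9 -124.3   88.1] w 0.0552 F [-0.2 -0.3 -1.8] q7 -1.58 tilt [-0.001  0.    -1.   ]
shift [-2.4 10.1 -0.1] roll -0.0003
12 -1 [(-54.6, 0), (-54.3, 0), (-53.9, 1), (-53.6, 0), (-53.3, -1), (-50.2, 31), (-49.9, 32), (-49.5, 32), (-49.2, 31), (-48.9, 32), (-48.6, 31), (-46.8, 39), (-46.5, 40), (-46.1, 42), (-45.7, 43), (-45.4, 44), (-45.1, 18), (-45.0, 45), (-44.0, 41), (-43.6, 45), (-43.2, 48), (-42.8, 49), (-42.4, 13), (-42.4, 51), (-42.1, 51), (-41.8, 52), (-41.3, 40), (-40.5, 56), (-40.2, 57), (-39.8, 59), (-39.5, 15), (-39.5, 59), (-39.2, 58), (-38.9, 58), (-38.6, 39), (-37.8, 57), (-37.2, 65), (-36.9, 66), (-36.8, 12), (-36.5, 68), (-36.3, 66), (-35.9, 68), (-35.9, 36), (-35.6, 68), (-35.1, 56), (-34.5, 66), (-34.2, 66), (-33.9, 13), (-33.9, 67), (-33.6, 67), (-33.3, 65), (-33.1, 33), (-32.9, 66), (-32.4, 54), (-31.8, 65), (-31.5, 66), (-31.2, 67), (-31.0, 14), (-30.9, 66), (-30.7, 14), (-30.5, 67), (-30.3, 65), (-29.7, 52), (-29.1, 65), (-28.8, 66), (-28.5, 66), (-28.2, 12), (-28.2, 65), (-27.9, 65), (-27.9, 13), (-27.6, 64), (-27.0, 50), (-26.5, 64), (-26.1, 65),
[... 314 characters left out ...]
.0, 52), (32.1, 27), (32.4, 50), (32.7, 50), (33.1, 50), (34.5, 44), (34.5, 51), (34.8, 51), (35.0, 27), (35.2, 49), (35.5, 50), (35.8, 50), (37.3, 50), (37.3, 43), (37.6, 50), (37.9, 50), (38.3, 49), (38.5, 14), (38.6, 49), (40.2, 48), (40.2, 41), (40.3, 51), (40.8, 49), (41.0, 50), (41.3, 15), (41.5, 48), (41.7, 50), (42.9, 48), (43.2, 48), (43.5, 49), (43.9, 49), (44.2, 48), (44.3, 13), (44.6, 48), (44.6, 13), (46.3, 32), (46.6, 33), (47.0, 31), (47.3, 32), (47.7, 32), (47.9, 33), (49.2, 32), (49.5, 31), (49.8, 32), (50.1, 32), (50.5, 32), (50.9, 31), (53.6, 2), (54.0, 1), (54.4, 0), (54.8, -1), (55.1, -1)]
-30 -1 [(-55.6, 1), (-55.3, 1), (-55.0, 0), (-52.8, -1), (-50.8, 32), (-48.1, 32)]
```

Call:
{"method": "servo_tool", "body": {"fingers": [0.55,0.55,0.55,0.55,0.55,0.55,0.55,0.55], "xyz": [[-1.2,0,0],[-2.4,0,0],[-3.6,0,0],[-3.6,2,0],[-3.6,4,0],[-3.6,6,0],[-3.6,6,0],[-3.6,6,0]], "roll": [0,0,0,0,0,0,0,0]}}

```text
time_s: 39.4
tool_pos: [0.4704, -0.1247, 0.0829]
eef_rot: [-0.121, -2.163, 2.164]
contact_force: [-2.3, 0.8, 6.7]
gripper_width: 0.0557
```

```bash
python3 go.py 469.3 -124.4 78 -.112;python3 tilt.py
```

```text
t 39.40 pos [ 470.4 -124.7   82.9] w 0.0557 F [-2.3  0.8  6.7] q7 -1.58 tilt [-0. -0. -1.]
shift [ 1.1  4.9 -0.1] roll -0.0002
scene tilt deg -11.5 top h at grip -28.6 102
top tilt deg -11.1 top h at grip -29.8 60
```

Call:
{"method": "servo_tool", "body": {"fingers": [0.55,0.55,0.55,0.55,0.55,0.55], "xyz": [[0,0.7,0],[0,1.4,0],[0.2,2.1,0],[0.4,2.8,0],[0.4,2.8,0],[0.4,2.8,0]], "roll": [0,0,0,0,0,0]}}

```text
time_s: 40.4
tool_pos: [0.4696, -0.1246, 0.0806]
eef_rot: [-0.121, -2.163, 2.164]
contact_force: [-4.9, 1.1, 14.6]
gripper_width: 0.0555
```

```bash
python3 go.py 468.3 -124.4 77 -.112;python3 tilt.py
```

```text
t 40.40 pos [ 469.6 -124.6   80.6] w 0.0555 F [-4.9  1.1 14.6] q7 -1.58 tilt [-0. -0. -1.]
shift [ 1.3  3.6 -0. ] roll -0.0001
scene tilt deg -7.7 top h at grip -28.8 103
top tilt deg -8.3 top h at grip -29.5 60
```

Flattening smoothly: 8° left at low force.

Call:
{"method": "servo_tool", "body": {"fingers": [0.55,0.55,0.55,0.55,0.55,0.55,0.55], "xyz": [[0.2,0.7,0],[0.4,1.4,0],[0.6,2.1,0],[0.9,2.8,0],[1.2,3.5,0],[1.2,3.5,0],[1.2,3.5,0]], "roll": [0,0,0,0,0,0,0]}}

```text
time_s: 41.48
tool_pos: [0.4689, -0.1246, 0.0775]
eef_rot: [-0.123, -2.164, 2.164]
contact_force: [-4.7, 1.9, 18.7]
gripper_width: 0.0553
```

```bash
python3 go.py 467.3 -124.3 76 -.112;python3 tilt.py
```

```text
t 41.48 pos [ 468.9 -124.6   77.5] w 0.0553 F [-4.7  1.9 18.7] q7 -1.58 tilt [ 0.001 -0.    -1.   ]
shift [ 1.7  1.5 -0.1] roll -0.0005
scene tilt deg -4.2 top h at grip -28.2 102
top tilt deg -4.3 top h at grip -29.0 59
```

Call:
{"method": "servo_tool", "body": {"fingers": [0.55,0.55,0.55,0.55,0.55,0.55,0.55], "xyz": [[0.2,0.7,0],[0.4,1.4,0],[0.6,2.1,0],[0.9,2.8,0],[0.9,3.4,0],[0.9,3.4,0],[0.9,3.4,0]], "roll": [0,0,0,0,0,0,0]}}

```text
time_s: 42.57
tool_pos: [0.4683, -0.1245, 0.0742]
eef_rot: [-0.124, -2.164, 2.165]
contact_force: [-4.9, 1.2, 20.8]
gripper_width: 0.0554
```

```bash
python3 go.py 467.3 -124.3 76 -.112;python3 tilt.py
```

```text
t 42.57 pos [ 468.3 -124.5   74.2] w 0.0554 F [-4.9  1.2 20.8] q7 -1.59 tilt [ 0.002 -0.    -1.   ]
shift [ 1.  -1.8 -0.1] roll -0.0005
scene tilt deg -0.4 top h at grip -27.7 92
top tilt deg -0.4 top h at grip -28.2 57
```

Call:
{"method": "servo_tool", "body": {"fingers": [0.55,0.55,0.7,0.8,0.88,0.88,0.88,0.88,0.88,0.88], "xyz": [[0,-1,0],[0,-2,0],[0,-2,0],[0,-2,0],[0,-2,0],[0,-2,0],[0,-20,0],[0,-50,0],[0,-80,0],[0,-80,0]], "roll": [0,0,0,0,0,0,0,0,0,0]}}

```text
time_s: 43.9
tool_pos: [0.4701, -0.1249, 0.1571]
eef_rot: [-0.129, -2.165, 2.168]
contact_force: [0.9, -1.3, 0.1]
gripper_width: 0.075
```

Call:
{"method": "servo_tool", "body": {"fingers": [0.88,0.88,0.88,0.88,0.88,0.88,0.88,0.88], "xyz": [[0,0,-20],[0,0,-50],[0,0,-90],[0,0,-130],[0,0,-170],[0,0,-210],[0,0,-210],[0,0,-210]], "roll": [0,0,0,0,0,0,0,0]}}

```text
time_s: 44.57
tool_pos: [0.4915, 0.0875, 0.1524]
eef_rot: [-0.115, -2.168, 2.166]
contact_force: [1.1, -0.5, -0.3]
gripper_width: 0.0754
```

```bash
python3 go.py 467.3 -124.3 76 -.112; python3 - <<'E'
from h import *
c=goodavg('top',8); X=cloud(c)
e=np.asarray(c['eye'])
for k in (1,2,3,4): # footprint of surfaces above given height
    pass
y=-.112; u=np.array([np.cos(y),np.sin(y)]); v=np.array([-u[1],u[0]])
d=X[...,:2]*1000-[466.3,-124.2]; a=d@u; b=d@v; h=X[...,2]*1000
m=(abs(a)<52)&(abs(b)<40)&(h>43)&(h<60)
P=(np.stack([a[m],b[m]],1)).astype(np.float32); print('top tile rect',cv2.minAreaRect(P),'h',np.percentile(h[m],[5,50,95]))
A=np.c_[a[m],b[m],np.ones(m.sum())]; print('plane',np.linalg.lstsq(A,h[m],rcond=None)[0])
for lo,hi in((24,30),(-30,-24),(-8,8)):
  for s in(-1,1):
    mm=(b>lo)&(b<hi)&(s*a<56)&(s*a>34)&(h<80); o=np.argsort(a[mm]); print(lo,s,[(round(float(q),1),round(float(w))) for q,w in zip(a[mm][o],h[mm][o])][:40])
s=cam('scene')
p=cv2.resize(c['frame'][200:262,300:355],(480,541),interpolation=cv2.INTER_CUBIC)
q=cv2.resize(s['frame'][150:195,205:275],(800-480,206),interpolation=cv2.INTER_CUBIC); q2=np.zeros((541,320,3),np.uint8); q2[:206]=q
cv2.imwrite('pics/b1.png',np.hstack([p,q2]))
E
```

```text
t 44.57 pos [491.5  87.5 152.4] w 0.0754 F [ 1.1 -0.5 -0.3] q7 -1.97 tilt [-0.     0.001 -1.   ]
shift [  1.6  76.2 213.2] roll 0.0059
top tile rect ((2.945159912109375, -0.4317188262939453), (84.04426574707031, 56.40155792236328), 0.16084980964660645) h [44.65602896 45.96989573 47.21299774]
plane [ 1.44472971e-03 -5.85818973e-04  4.59614330e+01]
24 -1 [(-54.9, 0), (-54.6, 1), (-50.2, 31), (-49.9, 31), (-47.4, 32), (-47.1, 31), (-45.0, 21), (-44.7, 21), (-42.1, 23), (-41.3, 38), (-41.0, 38), (-39.4, 21), (-38.5, 42), (-38.1, 46), (-36.6, 18), (-35.8, 40), (-35.3, 46)]
24 1 [(34.4, 45), (34.7, 46), (35.0, 26), (37.3, 44), (37.5, 45), (38.0, 24), (40.1, 42), (40.2, 46), (41.4, 13), (43.1, 46), (43.1, 40), (44.2, 14), (46.0, 32), (46.3, 32), (46.6, 32), (48.9, 31), (49.1, 32), (49.4, 33), (53.5, -1), (53.7, 0)]
-30 -1 [(-54.3, 0), (-53.9, 1), (-49.6, 32), (-49.3, 32), (-46.8, 33), (-46.4, 33), (-44.6, 22), (-44.3, 23), (-40.7, 38), (-37.7, 46), (-37.5, 45), (-35.0, 46), (-34.7, 46)]
-30 1 [(35.0, 46), (35.3, 46), (37.7, 47), (38.0, 47), (40.5, 46), (40.9, 46), (43.3, 46), (43.7, 45), (4
[... 325 characters left out ...]
, 24), (-43.8, 21), (-42.1, 31), (-41.5, 38), (-41.2, 38), (-40.8, 39), (-40.6, 37), (-40.2, 38), (-38.5, 46), (-38.2, 45), (-37.9, 46), (-37.6, 45), (-37.3, 45), (-36.9, 46), (-35.8, 47), (-35.4, 47), (-35.1, 46), (-34.8, 46), (-34.5, 47), (-34.2, 46)]
-8 1 [(34.2, 46), (34.5, 46), (34.8, 47), (35.2, 46), (35.5, 46), (36.7, 44), (37.0, 46), (37.3, 46), (37.6, 46), (37.8, 48), (38.2, 47), (39.8, 45), (40.0, 47), (40.3, 47), (40.7, 46), (41.0, 46), (42.5, 46), (42.8, 46), (43.1, 47), (43.5, 46), (43.9, 45), (44.1, 47), (46.1, 32), (46.6, 30), (46.7, 33), (47.1, 32), (47.5, 32), (48.6, 32), (49.0, 32), (49.3, 32), (49.6, 32), (50.1, 30), (50.3, 33), (53.6, -1), (53.8, 2), (54.2, 1), (54.5, 1)]
```

View pics/b1.png

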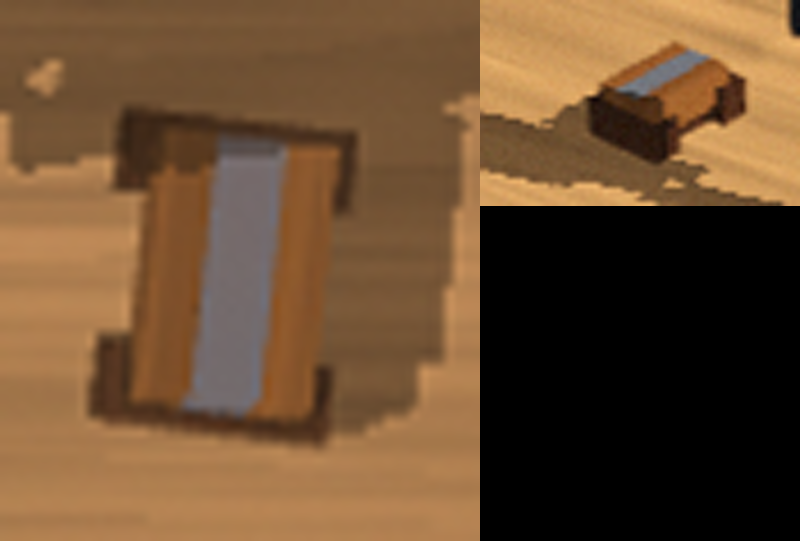

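All four tiles are home and flat (top at 46 mm, slope about 0.1°). They are slightly staggered lengthwise, with the top one +2.9 mm and the bottom one about −2.7 mm. I'll nudge the upper two back with the shut fingers.

```bash
python3 go.py 525.9 -130.9 135 -.112
```

```text
t 45.02 pos [491.7  83.3 152.9] w 0.0753 F [-0.2  0.4 -0.1] q7 -1.97 tilt [-0. -0. -1.]
shift [-58.3  17.9 209. ] roll -0.0019
```

Call:
{"method": "servo_tool", "body": {"fingers": [0,0,0,0,0,0,0,0,0,0], "xyz": [[-6,0,20],[-16,0,55],[-27,0,95],[-38,0,135],[-49,0,173],[-57,5,200],[-58.3,17,209],[-58.3,17.9,209],[-58.3,17.9,209],[-58.3,17.9,209]], "roll": [0,0,0,0,0,0,0,0,0,0]}}

```text
time_s: 45.85
tool_pos: [0.526, -0.128, 0.1349]
eef_rot: [-0.119, -2.166, 2.163]
contact_force: [0.7, -0.8, -0.3]
gripper_width: 0.0002
```

Call:
{"method": "servo_tool", "body": {"fingers": [0,0,0,0], "xyz": [[0,0,0],[0,0,0],[0,0,0],[0,0,0]], "roll": [0,0,0,0]}}

```text
time_s: 46.18
tool_pos: [0.5264, -0.1292, 0.1353]
eef_rot: [-0.121, -2.165, 2.165]
contact_force: [-0.5, -0.1, 0.3]
gripper_width: 0.0001
```

```bash
python3 go.py 525.9 -130.9 108 -.112
```

```text
t 46.18 pos [ 526.4 -129.2  135.3] w 0.0001 F [-0.5 -0.1  0.3] q7 -1.57 tilt [ 0.  0. -1.]
shift [ 0.3 27.3  1.8] roll 0.0012
```

Call:
{"method": "servo_tool", "body": {"fingers": [0,0,0,0,0,0,0,0,0,0], "xyz": [[0,12,1.8],[0,24,1.8],[0,27,1.8],[0,27,1.8],[2,27,1.8],[4,27,1.8],[6,27,1.8],[7.5,27,1.8],[8.8,27,1.8],[8.8,27,1.8]], "roll": [0,0,0,0,0,0,0,0,0,0]}}

```text
time_s: 47.02
tool_pos: [0.5173, -0.1308, 0.1084]
eef_rot: [-0.122, -2.164, 2.164]
contact_force: [0.4, 0.3, 1.6]
gripper_width: -0.0001
```

```bash
python3 go.py 525.9 -130.9 108 -.112; cat > chk.py <<'E'
from h import *
c=goodavg('top',6); X=cloud(c)
y=-.112; u=np.array([np.cos(y),np.sin(y)]); v=np.array([-u[1],u[0]])
d=X[...,:2]*1000-[466.3,-124.2]; a=d@u; b=d@v; h=X[...,2]*1000
m=(abs(a)<52)&(abs(b)<40)&(h>43)&(h<60)
P=(np.stack([a[m],b[m]],1)).astype(np.float32); print('top tile rect',cv2.minAreaRect(P),'h',np.percentile(h[m],[5,50,95]).round(1))
for s in(-1,1):
    mm=(abs(b)<24)&(s*a<47)&(s*a>35)&(h<60); o=np.argsort(a[mm]); print(s,[(round(float(q),1),round(float(w))) for q,w in zip(a[mm][o],h[mm][o])][::2])
E
python3 chk.py
```

```text
t 47.02 pos [ 517.3 -130.8  108.4] w -0.0001 F [0.4 0.3 1.6] q7 -1.58 tilt [ 0.001 -0.    -1.   ]
shift [-8.6  0.4 -0.9] roll -0.0003
top tile rect ((-3.0008468627929688, -0.7714214324951172), (56.654876708984375, 83.63304901123047), 89.91544342041016) h [44.5 45.9 47.2]
-1 [(-46.9, 33), (-46.6, 31), (-46.3, 32), (-45.9, 33), (-45.6, 34), (-44.8, 46), (-44.5, 47), (-44.2, 45), (-43.9, 46), (-43.6, 46), (-43.2, 45), (-42.9, 46), (-42.6, 45), (-42.3, 46), (-41.9, 46), (-41.6, 47), (-41.3, 46), (-40.9, 47), (-40.6, 46), (-40.3, 46), (-40.0, 45), (-39.7, 46), (-39.4, 46), (-39.1, 44), (-38.7, 46), (-38.4, 45), (-38.1, 45), (-37.7, 46), (-37.4, 46), (-37.1, 46), (-36.8, 46), (-36.4, 45), (-36.1, 48), (-35.8, 46), (-35.5, 46), (-35.1, 47)]
1 [(35.0, 46), (35.7, 46), (36.3, 46), (38.1, 47), (38.8, 45), (42.3, 14)]
```

The pile is now aligned, flush against one end wall (all tiles about −3 mm). I'll retreat and re-measure the ambulance.

Call:
{"method": "servo_tool", "body": {"fingers": [0,0,0,0,0.5,0.88,0.88,0.88,0.88,0.88], "xyz": [[-5,0,0],[-10,0,0],[-10,-30,0],[-10,-70,0],[-10,-80,-20],[-10,-80,-50],[-10,-80,-90],[-10,-80,-120],[-10,-80,-120],[-10,-80,-120]], "roll": [0,0,0,0,0,0,0,0,0,0]}}

```text
time_s: 48.15
tool_pos: [0.5411, -0.0102, 0.1879]
eef_rot: [-0.117, -2.167, 2.165]
contact_force: [-0.1, -0.8, 0.2]
gripper_width: 0.0722
```

```bash
python3 chk.py; python3 - <<'E'
from h import *
c=goodavg('top',8); cv2.imwrite('pics/top2.png',c['frame'])
r=fit(c,'amb',(.642,.250,.3885)); print(r)
print(fit(c,'stand',(.5185,.1255,.2985),n=0))
g=r[0]; M=R.from_rotvec(ctrl.sense()['eef_rot']).as_matrix()
E
```

```text
(array([6.42363279e+02, 2.49951240e+02, 3.88575459e-01]), np.float64(0.7441143967478447))
(array([5.18461795e+02, 1.25434029e+02, 2.98350952e-01]), np.float64(0.5905314953990884))Traceback (most recent call last):
  File "chk.py", line 6, in <module>
    P=(np.stack([a[m],b[m]],1)).astype(np.float32); print('top tile rect',cv2.minAreaRect(P),'h',np.percentile(h[m],[5,50,95]).round(1))
                                                                                                 ~~~~~~~~~~~~~^^^^^^^^^^^^^^^^
    return _quantile_unchecked(
        a, q, axis, out, overwrite_input, method, keepdims, weights)
    return _ureduce(a,
                    func=_quantile_ureduce_func,
    ...<5 lines>...
                    overwrite_input=overwrite_input,
                    method=method)
    r = func(a, **kwargs)
    result = _quantile(arr,
                       quantiles=q,
    ...<2 lines>...
                       out=out,
                       weights=wgt)
    slices_having_nans = np.isnan(arr[-1, ...])
                                  ~~~^^^^^^^^^
IndexError: index -1 is out of bounds for axis 0 with size 0
```

View pics/top2.png

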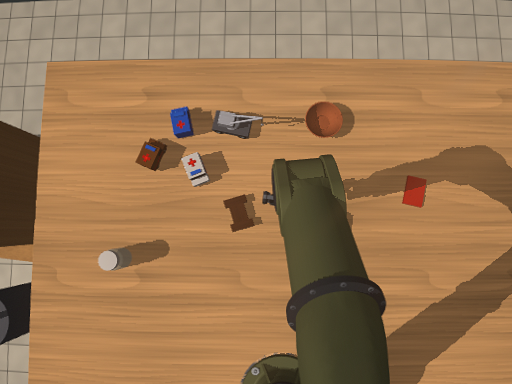

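```bash
python3 go.py 649.8 253 165 .3886
```

```text
t 48.85 pos [540.6 -12.7 188. ] w 0.0749 F [-0.1 -0.6  0. ] q7 -1.78 tilt [-0.  0. -1.]
shift [ -78.7   23.  -276.3] roll -0.5010
```

Call:
{"method": "servo_tool", "body": {"fingers": [0.88,0.88,0.88,0.88,0.88,0.88,0.88,0.88,0.88,0.88], "xyz": [[-6,0,-20],[-15,0,-52],[-25,0,-88],[-35,0,-124],[-45,0,-160],[-55,5,-196],[-65,12,-232],[-74,20,-262],[-78.7,23,-276.3],[-78.7,23,-276.3]], "roll": [-0.03,-0.09,-0.15,-0.21,-0.27,-0.33,-0.39,-0.45,-0.5,-0.501]}}

```text
time_s: 49.68
tool_pos: [0.6493, 0.2584, 0.1634]
eef_rot: [-0.404, 2.007, -2.001]
contact_force: [-0.4, 0.1, -0.7]
gripper_width: 0.0751
```

Call:
{"method": "servo_tool", "body": {"fingers": [0.88,0.88,0.88,0.88,0.88], "xyz": [[0,10,0],[0,15,0],[0,15,0],[0,15,0],[0,15,0]], "roll": [0,0,0,0,0]}}

```text
time_s: 50.1
tool_pos: [0.65, 0.252, 0.1503]
eef_rot: [-0.394, 2.009, -2.01]
contact_force: [0.3, 0.0, 0.2]
gripper_width: 0.0749
```

```bash
python3 go.py 649.8 253 85 .3886; python3 - <<'E'
from h import *
c=goodavg('scene',4); X=cloud(c)
y=.3886; d=X[...,:2]*1000-[642.4,250]; a=d@[np.cos(y),np.sin(y)]; b=d@[-np.sin(y),np.cos(y)]; h=X[...,2]*1000
m=(abs(a)<55)&(abs(b)<35)&(h>52)&(h<58); print('roof extents a,b',np.percentile(a[m],[1,99]).round(1),np.percentile(b[m],[1,99]).round(1),m.sum())
E
```

```text
t 50.10 pos [650.  252.  150.3] w 0.0749 F [0.3 0.  0.2] q7 -1.74 tilt [ 0. -0. -1.]
shift [-0.2 65.3 -1. ] roll -0.0015
roof extents a,b [-21.8  44.4] [-25.6  23.1] 216
```

Call:
{"method": "servo_tool", "body": {"fingers": [0.88,0.88,0.88,0.88,0.45,0.45,0.45,0.45,0.45,0.45], "xyz": [[0,20,-1],[0,42,-1],[0,60,-1],[0,65.3,-1],[0,65.3,-1],[0,65.3,-1],[0,65.3,-1],[0,65.3,-1],[0,65.3,-1],[0,65.3,-1]], "roll": [0,0,0,0,0,0,0,0,0,0], "squeeze": 45}}

```text
time_s: 51.13
tool_pos: [0.6498, 0.2542, 0.0857]
eef_rot: [-0.394, 2.008, -2.007]
contact_force: [-1.1, 0.5, 3.4]
gripper_width: 0.0496
```

Call:
{"method": "servo_tool", "body": {"fingers": [0.45,0.45,0.45,0.45,0.45,0.45,0.45], "xyz": [[0,-5,0],[0,-20,0],[0,-40,0],[0,-60,0],[0,-60,0],[0,-60,0],[0,-60,0]], "roll": [0,0,0,0,0,0,0]}}

```text
time_s: 51.72
tool_pos: [0.649, 0.2538, 0.1441]
eef_rot: [-0.396, 2.008, -2.009]
contact_force: [-0.6, -0.5, -1.3]
gripper_width: 0.0493
```

```bash
python3 go.py 526.1 127.8 145 .2985
```

```text
t 51.72 pos [649.  253.8 144.1] w 0.0493 F [-0.6 -0.5 -1.3] q7 -1.75 tilt [-0.001 -0.    -1.   ]
shift [161.5  -0.7  70. ] roll 0.0903
```

Call:
{"method": "servo_tool", "body": {"fingers": [0.45,0.45,0.45,0.45,0.45,0.45,0.45,0.45,0.45,0.45], "xyz": [[15,0,6],[40,0,17],[70,0,30],[102,0,44],[132,0,57],[152,0,66],[161,0,70],[161,0,70],[161,0,70],[161,0,70]], "roll": [0.01,0.02,0.04,0.06,0.08,0.09,0.09,0.09,0.09,0.09]}}

```text
time_s: 52.55
tool_pos: [0.5281, 0.1297, 0.1446]
eef_rot: [-0.31, 2.061, -2.058]
contact_force: [-0.0, -0.0, -1.9]
gripper_width: 0.0496
```

Call:
{"method": "servo_tool", "body": {"fingers": [0.45,0.45,0.45,0.45,0.45,0.45], "xyz": [[0,15,0],[0,27,0],[0,27,0],[0,27,0],[0,27,0],[0,27,0]], "roll": [0,0,0,0,0,0]}}

```text
time_s: 53.05
tool_pos: [0.5276, 0.1288, 0.1182]
eef_rot: [-0.309, 2.06, -2.06]
contact_force: [0.4, -0.7, -1.3]
gripper_width: 0.0496
```

```bash
python3 go.py 526.5 127.9 106 .2985
```

```text
t 53.05 pos [527.6 128.8 118.2] w 0.0496 F [ 0.4 -0.7 -1.3] q7 -1.75 tilt [ 0.001  0.001 -1.   ]
shift [ 1.3 12.2  0.6] roll 0.0008
```

Call:
{"method": "servo_tool", "body": {"fingers": [0.45,0.45,0.45,0.45,0.45,0.45,0.6,0.75,0.88,0.88], "xyz": [[1.3,4,0.6],[1.3,8,0.6],[1.3,10,0.6],[1.3,11.5,0.6],[1.3,12.6,0.6],[1.3,12.6,0.6],[1.3,12.6,0.6],[1.3,12.6,0.6],[1.3,12.6,0.6],[1.3,12.6,0.6]], "roll": [0,0,0,0,0,0,0,0,0,0]}}

```text
time_s: 53.88
tool_pos: [0.526, 0.1273, 0.1051]
eef_rot: [-0.31, 2.061, -2.061]
contact_force: [0.3, -0.7, 0.1]
gripper_width: 0.0752
```

Call:
{"method": "servo_tool", "body": {"fingers": [0.88,0.88,0.88,0.88,0.88], "xyz": [[0,0,0],[0,-30,0],[0,-65,0],[0,-100,0],[0,-120,0]], "roll": [0,0,0,0,0]}}

```text
time_s: 54.3
tool_pos: [0.5267, 0.1276, 0.2285]
eef_rot: [-0.306, 2.06, -2.059]
contact_force: [0.6, -0.5, 0.1]
gripper_width: 0.0749
```

Call:
{"method": "servo_tool", "body": {"fingers": [0.88,0.88,0.88,0.88,0.88,0.88,0.88,0.88,0.88,0.88], "xyz": [[0,0,25],[0,0,60],[0,0,98],[0,0,136],[0,0,174],[0,0,212],[0,0,250],[0,0,288],[0,0,326],[0,0,350]], "roll": [0,0,0,0,0,0,0,0,0,0]}}

```text
time_s: 55.13
tool_pos: [0.6289, -0.2124, 0.2247]
eef_rot: [-0.307, 2.061, -2.065]
contact_force: [1.2, -0.8, -0.9]
gripper_width: 0.0753
```

```bash
python3 chk.py | cut -c1-400; python3 - <<'E'
from h import *
import h as hh
c=goodavg('top',8)
_H=hh.H
def H2(kind,x,y,n=1):
    if kind!='st+amb': return _H(kind,x,y,n)
    h=_H('stand',x,y,0); h2=_H('amb',x-n[0],y-n[1]); return np.where(h2>0,h2+20,h)
hh.H=H2
X=cloud(c)
y=.2985; d=X[...,:2]*1000-[518.5,125.4]; a=d@[np.cos(y),np.sin(y)]; b=d@[-np.sin(y),np.cos(y)]; h=X[...,2]*1000
m=(abs(a)<60)&(abs(b)<45)&(h>70)&(h<84)
print('roof', cv2.minAreaRect(np.stack([a[m],b[m]],1).astype(np.float32)), np.percentile(h[m],[5,50,95]).round(1),'expect centre +9,0')
m=(abs(a)<60)&(abs(b)<45)&(h>47)&(h<60); print('bonnet',np.percentile(a[m],[2,98]).round(1),np.median(h[m]))
s=cam('scene')
A=cv2.resize(c['frame'][90:280,100:420],(800,475),interpolation=cv2.INTER_CUBIC); cv2.imwrite('pics/f1.png',A)
print(ctrl.sense()['time_s'],np.round(ctrl.sense()['tool_pos'],3))
E
```

```text
top tile rect ((-2.8027725219726562, -0.6560382843017578), (84.0936508178711, 56.65207290649414), 0.18387340009212494) h [44.5 45.9 47.3]
-1 [(-47.0, 31), (-46.6, 32), (-46.3, 33), (-46.0, 32), (-45.7, 31), (-44.8, 47), (-44.6, 45), (-44.2, 46), (-43.9, 46), (-43.5, 47), (-43.2, 46), (-42.9, 47), (-42.6, 45), (-42.3, 46), (-41.9, 46), (-41.6, 47), (-41.2, 47), (-41.0, 45), (-40.6, 46), (-40.3, 46), (-40.0, 45), (-39.7, 47), (-39.4, 46), (-39.0, 46), (-38.8, 44), (-38.4, 45), (-38.1, 46), (-37.7, 46), (-37.4, 46), (-37.1, 46), (-36.7
1 [(35.0, 46), (35.3, 47), (35.7, 46), (36.0, 46), (36.3, 46), (36.7, 46), (36.9, 47), (37.3, 46), (37.6, 47), (37.9, 47), (38.3, 46), (38.6, 47), (38.9, 46), (39.3, 45), (40.0, 37), (40.7, 30), (42.0, 14), (42.3, 15), (42.6, 14), (43.0, 14), (43.3, 14), (43.6, 15), (44.0, 14), (44.4, 13), (44.7, 14), (45.0, 14), (45.1, 24), (45.1, 29), (45.2, 32), (45.4, 31), (45.6, 32), (46.0, 31), (46.2, 33), (
roof ((7.6203460693359375, -0.3341255187988281), (49.923580169677734, 66.00444030761719), 89.88235473632812) [74.6 76.  79.3] expect centre +9,0
bonnet [-42.9   3.7] 51.8201622717186Traceback (most recent call last):
  File "<stdin>", line 14, in <module>
  File "h.py", line 5, in cam
    c=ctrl.camera(n)
ValueError: 200 camera calls are used up
```

```bash
python3 - <<'E'
from h import *
a=np.load('avg0.npz')['frame'].astype(int); b=np.load('last_top.npz')['frame']
for n,(u,v) in dict(crane=(233,123),bowl=(324,119),jar=(110,260),blue=(181,122),brown=(151,154),red=(415,191)).items():
    print(n,abs(a[v-18:v+18,u-22:u+22]-b[v-18:v+18,u-22:u+22]).mean().round(1))
cv2.imwrite('pics/f1.png',cv2.resize(b[90:280,100:420],(800,475),interpolation=cv2.INTER_CUBIC))
E
```

```text
crane 3.3
bowl 2.8
jar 3.5
blue 3.0
brown 2.9
red 27.4
```

View pics/f1.png

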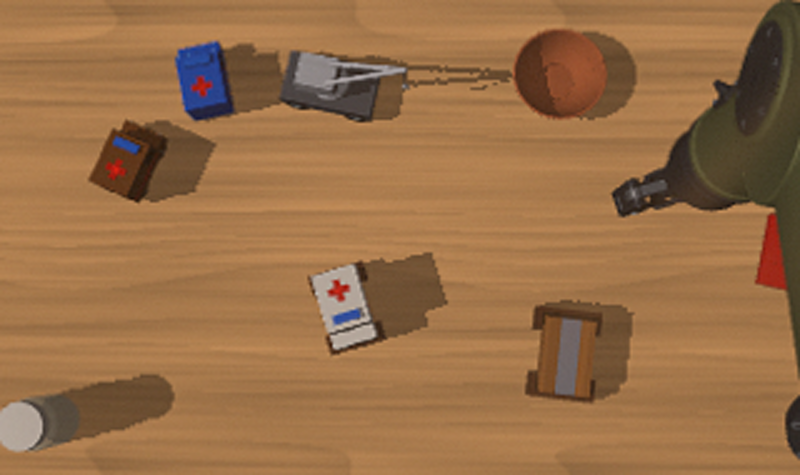

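The ambulance stands upright and central on the stand (345,308), and the pile lies square in the box (567,355). The bystanders look unchanged; the red tile is only partly hidden by the arm. Handing in.

```bash
python3 -c "
from bench import ctrl
print(ctrl.close_job())"
```

```text
the job is handed in; nothing more can be done
None
```

I did every step in the order asked and handed the job in at about 55 s. It reports no verdict.

- **Piling:** I stacked all four tiles square on the stand and let go. An overhead check put the top tile within 0.5 mm of the stand centre, with nothing overhanging.
- **Tipping in:** I carried the pile in one go and tilted it about 19° by pressing one end on the box rim. I put the low end in at the far end wall, then let the other end down until flat. On the way down the raised end caught on the opposite rim, with up to about 51 N at the wrist. I lifted, shifted a few millimetres and finished gently.
- **Squaring up:** After release the pile was flat and fully home, but the tiles were staggered by about 5 mm lengthwise. I nudged the upper two back with the shut fingers. The top tile's last reading was level, square, about 2.8 mm off centre lengthwise and 0.7 mm sideways. The pile therefore sits against the near end wall rather than exactly in the middle.
- **Ambulance:** It had not been knocked when I checked. It now stands upright and lengthways on the empty stand, about 1.4 mm off centre lengthwise and 0.3 mm across, with nothing overhanging.
- **Bystanders:** The crane, bowl, jar and the blue and brown look-alikes matched the first picture. The red tile was partly hidden by the arm, so I could not compare it.

I used all 200 camera calls, so the planned last side view was not taken. The final checks come from the overhead camera only.

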